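Move the office stamps to the new rack in the same order

ROBOT

A 6-joint arm with a two-finger parallel gripper is mounted at the origin on the work surface. World frame = base frame: x ahead of the robot, y to its left, z up, the work surface at z = 0. Lengths are in mm, angles in rad, forces in N, time in s.
With the tool pointing down it reaches from about 350 to 875 mm from the base axis. Payload 4.2 kg.
Tool frame: the origin (TCP) lies on the centre line of the jaws, within the pads' length; the fingertips stand 22 mm ahead of it and the grasp point (between the pads) lies 3 mm ahead of it (arm.nose_length is the distance from the TCP to the fingertips, in mm); z points along the fingers, x is the direction in which the jaws open and shut, and the axes are right-handed (so a half turn about z gives the same grasp; the last joint's range is limited). The gripper opens to 85 mm and grips with 20 to 120 N. Pads are 22 mm wide; open, the fingers measure 114 mm over their backs; the gripper's body (76 mm by 85 mm) begins 54 mm behind the grasp point. The pads swing forward as they close: fully open they stand 13 mm farther back than shut.
Start: joints at [-0.877, 0.385, 0.008, 0, -1.194, -0.259], TCP at [263.28, -566.818, 253.312] pointing down, gripper open.
Joint ranges: [-3.14, 3.14], [-1.21, 2.06], [-1.07, 1.41], [-3.16, 2.05], [-2.99, -0.16], [-3.1, 3.1]. Speed limits (rad/s): [2.79, 2.79, 3.14, 3.14, 3.14, 3.14].

INTERFACE

Orientations are given as a unit quaternion [x, y, z, w].
In Python, from bench import telemetry, get_image, workorder, nets, arm gives the robot as it stands.
- The arm moves only by the tool apply_moves, never from a script. Its argument "steps" is a list of rows, each an object with "hand": the opening, from 0 (shut) to 1 (fully open); "xyz": the shift along the tool's x, y, z in cm, a list of three; "delta_rot": the turn, a rotation vector about the tool's x, y, z in rad, a list of three. In form: [{"hand": hand, "xyz": [x, y, z], "delta_rot": [wx, wy, wz]}, ...]. A call has 1 to 12 rows; each row is the pose to reach, as a shift and turn from the pose commanded when the call began, along the tool's axes at that moment; what a row does not reach only later rows make up. A row lasts 1/12 s, in which the tool goes at most 41.7 mm and 7.16 degrees, less where a joint would pass 70% of its speed; a pose out of reach is approached as far as the arm can. A call with a gripper value outside its range is refused whole. The fingers move at their own pace and stop on an object; the grip force is fixed at half the most. Time passes only in rows, so rows that repeat a pose let the fingers close. It gives the time, the measured TCP pose, the force and the opening at its end, in the units of the state.
- telemetry.read_state(): the state, without advancing time (a new reading comes with each control period).
- get_image(name): name is "side" or "top" or "wrist"; returns a dict with "frame" (420x560x3 uint8, blue, green, red), "fx", "fy", "cx", "cy" (pixels), "origin" and "orientation" of the camera in the world. Camera axes: x right, y down, z forward; pixel columns grow to the right and rows downward; lengths in mm; the calibration is good to about 2 mm. A picture is of the moment at which its call begins. There is no depth.
- workorder.job_done(): hands the job in, once; it reports no verdict.
Trained networks look in a picture, given as the dict that the camera call returned (one of the last four; its "shot" number tells which), for a name from the list of things; names that differ only in an ending like _2 or _b are one class to them, and where a whole thing is asked for, a point or a joint stands for the part that bears it (a point fixed in the world has none). Each returns a list of dicts, best first, with "confidence" (0 to 1); they miss things now and then, are a little off and sometimes report something else, mostly with a low value. They report only what shows in the picture. A call takes as long as a camera call. They do not tell look-alikes from the thing itself.
- nets.recognise(picture, label): "xyz" ([x, y, z] in mm, in world coordinates, good to about 4 mm: the middle of the surface that is visible of it).
- nets.outline_of(picture, label): "pixels" (420x560 bool, what is visible of it).
- nets.pinpoint(picture, label): "xyz" ([x, y, z] in mm, in world coordinates, good to about 4 mm: a listed point, or the origin of a listed thing).
The state is a dict: "clock": time; "joints": joint angles; "joint_vel": joint speeds; "joint_efforts": joint torques, N m; "position": TCP position; "ee_rot": TCP orientation; "contact_force": force on the tool from outside, world axes, zero at the start; "wrist_torque": the same for the moment, N m; "gripper_width": finger opening in mm.
Only numpy, scipy, OpenCV 4.12 (cv2) and the standard library are available. Lean on these libraries where they do the work, as an engineer would, in place of code of your own. Each camera call takes 0.05 s, during which the arm holds its last target.

TASK

Move the four office stamps from the old dark-rimmed rack with the fitted inserts to the new pale-grey rack with open compartments, one stamp to a compartment, keeping them in the same order from left to right as they stand in the old rack. Set each one down upright and flat on the floor of its compartment; do not drop one or knock one over.

Things in the scene. Friction and masses are not known exactly. Their poses are not given: they have to be found in the camera images.
- stamp_round: Hand stamp with a round black mount 42 mm in diameter, 14 mm high, and a turned dark-wood handle; 80 mm high in all. Neck 13 mm thick up to 44 mm; knob 28 mm in diameter, full width from 53 to 73 mm above the underside. About 90 g. Stands upright, loose, in the insert of the same name in the old rack. Origin: centre of its underside; z up.
- stamp_square: Hand stamp with a square black mount 34 x 34 mm, 15 mm high, and a turned dark-wood handle; 74 mm high in all. Neck 13 mm thick up to 38 mm; knob 23 mm in diameter, full width from 47 to 67 mm above the underside. About 70 g. Stands upright, loose, in the insert of the same name in the old rack. Origin: centre of its underside; z up.
- stamp_bar: Hand stamp with a long black mount 60 mm (its x) by 24 mm (its y), 15 mm high, and a turned dark-wood handle; 78 mm high in all. Neck 13 mm thick up to 42 mm; knob 23 mm in diameter, full width from 51 to 71 mm above the underside. About 80 g. Stands upright, loose, in the insert of the same name in the old rack. Origin: centre of its underside; z up.
- stamp_frame: Self-inking stamp, all black, with no knob: a block 28 mm (its x) by 42 mm (its y), 88 mm high, light window on top; open frame from 10 to 42 mm, solid cap from 42 to 88 mm above the underside. Grip the cap across its 28 mm. The cap does not move. About 100 g. Stands upright, loose, in the insert of the same name in the old rack. Origin: centre of its underside; z up.
- insert_round: Light warm-grey fitted insert block 78 x 60 x 14 mm (x, y, z), fixed in one of the four places of rack_old, with a pocket 6 mm deep, 45 mm round, in which stamp_round stands at the start. It stays in the old rack, so it shows where that stamp came from. Origin: centre of its underside; the pocket floor is 8 mm above it.
- insert_square: Light warm-grey fitted insert block 78 x 60 x 14 mm (x, y, z), fixed in one of the four places of rack_old, with a pocket 6 mm deep, 37 x 37 mm, in which stamp_square stands at the start. It stays in the old rack, so it shows where that stamp came from. Origin: centre of its underside; the pocket floor is 8 mm above it.
- insert_bar: Light warm-grey fitted insert block 78 x 60 x 14 mm (x, y, z), fixed in one of the four places of rack_old, with a pocket 6 mm deep, 63 mm (x) by 27 mm (y), in which stamp_bar stands at the start. It stays in the old rack, so it shows where that stamp came from. Origin: centre of its underside; the pocket floor is 8 mm above it.
- insert_frame: Light warm-grey fitted insert block 78 x 60 x 14 mm (x, y, z), fixed in one of the four places of rack_old, with a pocket 6 mm deep, 31 mm (x) by 45 mm (y), in which stamp_frame stands at the start. It stays in the old rack, so it shows where that stamp came from. Origin: centre of its underside; the pocket floor is 8 mm above it.
- rack_old: The old rack: a low, fixed tray with a dark rim, 90 mm (x) by 258 mm (y), rim 16 mm high, floor 5 mm thick, turned by up to 20 degrees, on either side of the desk. The four inserts stand on its floor in a row along its y, centred at y = +93, +31, -31 and -93 mm, in any order; +y is the robot's left end. Origin: centre of its underside.
- rack_new: The new rack: a pale-grey fixed tray 86 mm (x) by 252 mm (y), 24 mm high, turned by up to 20 degrees, with four empty compartments in a row along its y, centred at x = 0, y = +93, +31, -31 and -93 mm; +y is the robot's left end. Each is 78 (x) by 58 mm (y) inside, floor 4 mm above the underside. Origin: centre of its underside. Things up to 100 mm tall stand between the racks.
There are look-alikes about, which are no part of the job. What is shaped like the stamp_frame but yellow is not meant.

How it is judged:
By the outcome, as a careful person would: the job done as asked, in the order asked, and still so for the second after the job is handed in, with the robot touching nothing.
It also fails if it takes over 117 s, if anything falls off the work surface, if the arm or the gripper's body presses on something with over 40 N, if the wrist force passes 120 N, or if a joint passes its speed limit or range.

## Working session

There is one attempt and no reset: what is moved stays moved. The work goes in short steps, Python scripts to look and compute and a tool call to move; the robot and the scene stay as the last step left them, time stands still between calls to the robot, and variables do not carry over. Pictures are saved under pics/ and viewed, and the job is handed in when it is done.

Besides the shell and the picture viewer there is one more tool, called after "Request:" as name(argument=value, ...), one argument or row to a line, values as JSON. apply_moves: Moves the arm, as the interface text tells. Its arguments: {"type":"object","properties":{"steps":{"type":"array"}},"required":["steps"]}

```bash
ls; mkdir -p pics; python3 - <<'E'
from bench import telemetry, get_image, workorder, nets, arm
import cv2
print(telemetry.read_state())
for n in ("top","side"):
    p=get_image(n); cv2.imwrite(f"pics/{n}0.png",p["frame"])
    print(n,{k:p[k] for k in p if k!="frame"})
    for l in ("rack_old","rack_new","stamp_round","stamp_square","stamp_bar","stamp_frame","insert_round","insert_square","insert_bar","insert_frame"):
        try: print(l,[(d["confidence"],[round(v) for v in d["xyz"]]) for d in nets.pinpoint(p,l)])
        except Exception as e: print(l,e)
E
```

```text
pics
{'clock': 0.0, 'joints': array([-8.77387845e-01,  3.85598396e-01,  6.65156523e-03, -4.78354307e-04,
       -1.19402837e+00, -2.58592113e-01]), 'joint_vel': array([-0.0005324 ,  0.00041609, -0.00053527,  0.00068807, -0.00096381,
        0.00123945]), 'joint_efforts': array([ 5.68900177e-04, -3.92290306e+01,  1.88404673e+01,  4.18620855e+00,
       -4.55942049e-03,  8.69607618e-06]), 'position': array([ 263.06714924, -566.358388  ,  252.20942313]), 'ee_rot': array([ 5.38012771e-01,  8.42935954e-01,  5.43467255e-04, -9.70020739e-04]), 'contact_force': array([ 0.23673795, -0.60122332,  0.17683657]), 'wrist_torque': array([ 0.01543319,  0.00862887, -0.02886613]), 'gripper_width': 85.2803781182131}
top {'fx': 434.36596145510714, 'fy': 434.36596145510714, 'cx': 275.43580342840215, 'cy': 204.8858837914534, 'origin': array([336.11217059,   1.06491503, 920.02942455]), 'orientation': array([-0.68211651,  0.7203172 , -0.09222987,  0.08575457]), 'shot': 1}
rack_old []
rack_new [(0.75, [544, 237, 2])]
stamp_round [(0.71, [539, -107, 11])]
stamp_square [(0.72, [571, -293, 15])]
stamp_bar [(0.7
[... 302 characters left out ...]
689196953, 'fy': 383.7904689196953, 'cx': 276.73199842544767, 'cy': 210.58331649178675, 'origin': array([295.15144697, 516.18158298, 641.67418764]), 'orientation': array([-0.2150435 ,  0.8982141 , -0.37507283,  0.07929751]), 'shot': 2}
rack_old [(0.64, [552, -197, -2])]
rack_new [(0.93, [542, 237, 5])]
stamp_round [(0.88, [535, -108, 10])]
stamp_square [(0.59, [560, -230, 3]), (0.51, [570, -293, 17])]
stamp_bar [(0.64, [549, -167, 16])]
stamp_frame [(0.96, [409, -197, 0]), (0.88, [557, -229, 14]), (0.76, [431, -280, 3]), (0.7, [676, -341, 3])]
insert_round [(0.63, [538, -108, 7])]
insert_square [(0.66, [570, -292, 5])]
insert_bar [(0.58, [549, -170, 1])]
insert_frame [(0.53, [559, -229, 2])]
```

View pics/top0.png

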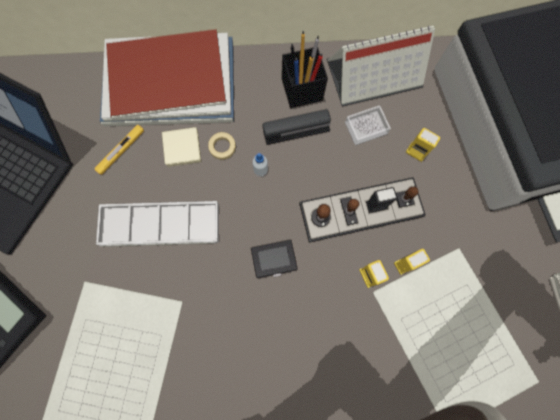

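View pics/side0.png

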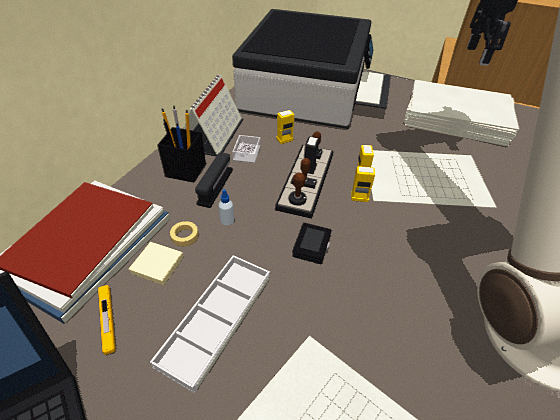

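Left to right in the top view, the old rack holds the round stamp (322,212), bar (351,205), black frame (381,198) and square (409,192). The new rack is at (157,223). The three yellow frame look-alikes are at (423,144), (375,273) and (412,262), so the frame I want is the black one at (381,198). Next I'll fit the rack poses.

```bash
cat > h.py <<'E'
import numpy as np, cv2
from scipy.spatial.transform import Rotation as R
from scipy.optimize import minimize
def proj(p,X):
    r=R.from_quat(p["orientation"]).as_matrix()
    c=(np.atleast_2d(X)-p["origin"])@r
    return np.c_[p["fx"]*c[:,0]/c[:,2]+p["cx"],p["fy"]*c[:,1]/c[:,2]+p["cy"]]
def box(pose,sx,sy,z0,z1):
    x,y,a=pose;c,s=np.cos(a),np.sin(a)
    return np.array([[x+c*i*sx/2-s*j*sy/2,y+s*i*sx/2+c*j*sy/2,z] for z in(z0,z1) for i,j in((-1,-1),(1,-1),(1,1),(-1,1))])
def ray(p,u,v,z):
    d=R.from_quat(p["orientation"]).as_matrix()@np.array([(u-p["cx"])/p["fx"],(v-p["cy"])/p["fy"],1])
    return p["origin"]+d*(z-p["origin"][2])/d[2]
E
cat > fit.py <<'E'
from bench import get_image,nets
from h import *
P={n:get_image(n) for n in("top","side")}
import pickle
M={}
for l in("rack_new","rack_old"):
  for n in P:
    o=nets.outline_of(P[n],l); print(l,n,[(d["confidence"],d["pixels"].sum()) for d in o])
    if o: M[l,n]=o[0]["pixels"]
pickle.dump((P,M),open("pm.pkl","wb"))
S=4
def hullmask(p,X):
    h=cv2.convexHull(proj(p,X).astype(np.float32))
    m=np.zeros((420*S,560*S),np.uint8); cv2.fillPoly(m,[np.round((h+.5)*S-.5).astype(int)],1); return cv2.resize(m.astype(np.float32),(560,420),interpolation=cv2.INTER_AREA)
def fit(l,init,sx,sy,h,views):
    tg={}
    for n in views:
        m=M[l,n].astype(np.uint8); cs=np.vstack(cv2.findContours(m,0,1)[0]); t=np.zeros_like(m)
        # hull
        if l=="rack_new": cv2.fillPoly(t,[cv2.convexHull(cs)],1)
        else: t=m
        tg[n]=t.astype(float)
    f=lambda q:sum(np.abs(hullmask(P[n],box((q[0],q[1],q[2]/100),sx,sy,0,h))-tg[n]).sum() for n in views)
    best=min((minimize(f,np.array(init)+d,method="Nelder-Mead",options=dict(initial_simplex=np.array(init)+d+np.array([[0,0,0],[8,0,0],[0,8,0],[0,0,8]]))) for d in([0,0,0],[-4,-4,-4])),key=lambda r:r.fun)
    return best.x,best.fun
for v in(["top"],["side"],["top","side"]):
    for l,i,s in(("rack_new",(543,237,0),(86,252,24)),("rack_old",(553,-200,16),(90,258,16))):
        if all((l,n) in M for n in v): print(l,v,fit(l,i,*s,v))
E
python3 fit.py
```

```text
rack_new top [(0.62, np.int64(5047))]
rack_new side [(0.73, np.int64(6901)), (0.58, np.int64(122))]
rack_old top [(0.69, np.int64(886))]
rack_old side [(0.83, np.int64(430)), (0.22, np.int64(415))]
rack_new ['top'] (array([543.40408087, 237.52514767,  -2.34112347]), np.float64(94.1875))
rack_old ['top'] (array([ 552.61737963, -199.3363933 ,   16.97438846]), np.float64(4243.25))
rack_new ['side'] (array([544.93276054, 238.55131638,  -1.65011013]), np.float64(200.75))
rack_old ['side'] (array([ 554.50882739, -199.47671232,   16.90399184]), np.float64(2156.0))
rack_new ['top', 'side'] (array([544.21261398, 238.38536812,  -2.36175666]), np.float64(360.75))
rack_old ['top', 'side'] (array([ 552.78317577, -198.91756287,   16.930829  ]), np.float64(6430.375))
```

```bash
python3 - <<'E'
from h import *
import pickle
P,M=pickle.load(open("pm.pkl","rb"))
out=[]
for n in P:
    im=cv2.resize(P[n]["frame"],None,fx=4,fy=4,interpolation=cv2.INTER_CUBIC)
    for pose,sx,sy,h in(((544,238,-.022),86,252,24),((553,-199,.169),90,258,16)):
        q=np.round((proj(P[n],box(pose,sx,sy,0,h))+.5)*4).astype(int)
        cv2.polylines(im,[q[4:]],1,(0,255,0),1)
        for i,yy in enumerate((93,31,-31,-93)):
            if sx==90:
                c,s=np.cos(pose[2]),np.sin(pose[2]); X=[pose[0]-s*yy,pose[1]+c*yy,0]
                for zz,t in zip((13,13+([80,78,88,74][i])),(0,1)):
                    X[2]=zz; u=tuple(int(v) for v in np.round((proj(P[n],X)[0]+.5)*4)); cv2.circle(im,u,4,(255,0,255) if t else (255,255,0),1)
    if n=="top": a=im[660:1000,1160:1740]; b=im[780:1000,360:900]
    else: a=im[480:900,1060:1400]; b=im[1000:1600,580:1120]
    cv2.imwrite(f"pics/ov_{n}_a.png",a);cv2.imwrite(f"pics/ov_{n}_b.png",b)
E
```

```text
(no output)
```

View pics/ov_top_a.png

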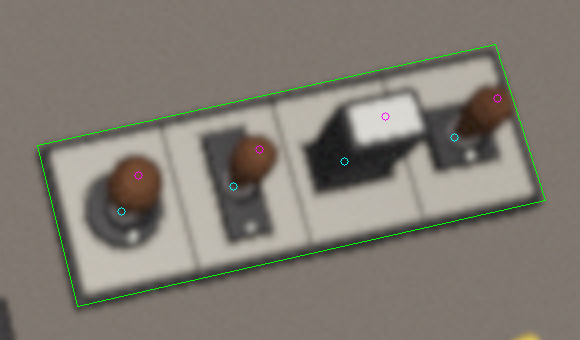

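View pics/ov_side_a.png

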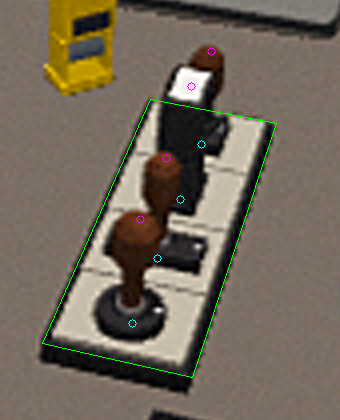

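View pics/ov_top_b.png

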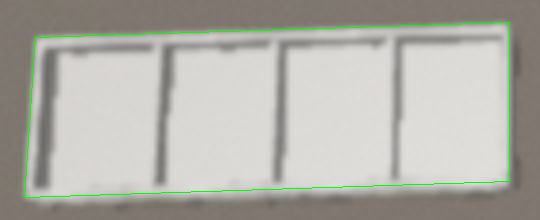

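View pics/ov_side_b.png

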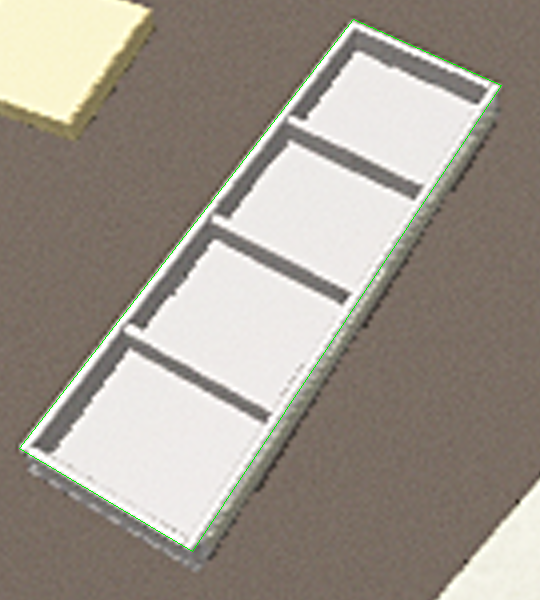

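```bash
cat >> h.py <<'E'
OLD=(553,-199,.169); NEW=(544,238,-.022)
def slot(r,i):
    y=(93,31,-31,-93)[i]; return r[0]-np.sin(r[2])*y, r[1]+np.cos(r[2])*y
def plan(x,y,z,yaw):
    from bench import telemetry
    s=telemetry.read_state(); q=R.from_quat(s["ee_rot"])
    T=R.from_matrix(np.array([[np.cos(yaw),np.sin(yaw),0],[np.sin(yaw),-np.cos(yaw),0],[0,0,-1]]))
    d=q.inv().apply(np.array([x,y,z])-s["position"])/10
    print("clock",round(s["clock"],2),"pos",s["position"].round(1),"w",round(s["gripper_width"],1),"| xyz",d.round(2),"rot",(q.inv()*T).as_rotvec().round(3),"rows",round(max(np.linalg.norm(d)/4.17,(q.inv()*T).magnitude()/.125),1))
PI=np.pi
E
python3 -c "
from h import *
plan(553,-199,280,PI+.169)"
```

```text
clock 1.4 pos [ 263.3 -566.8  253.3] w 85.2 | xyz [21.15 41.77 -2.67] rot [-0.     0.    -1.305] rows 11.2
```

Request:
apply_moves(
  steps=[
    {"hand": 1,"xyz": [1,2,-2.7],"delta_rot": [0,0,-0.1]},
    {"hand": 1,"xyz": [3,6,-2.7],"delta_rot": [0,0,-0.22]},
    {"hand": 1,"xyz": [5,9.6,-2.7],"delta_rot": [0,0,-0.34]},
    {"hand": 1,"xyz": [7,13.5,-2.7],"delta_rot": [0,0,-0.46]},
    {"hand": 1,"xyz": [8.8,17,-2.7],"delta_rot": [0,0,-0.58]},
    {"hand": 1,"xyz": [10.6,20.7,-2.7],"delta_rot": [0,0,-0.7]},
    {"hand": 1,"xyz": [12.4,24.3,-2.7],"delta_rot": [0,0,-0.82]},
    {"hand": 1,"xyz": [14.2,28,-2.7],"delta_rot": [0,0,-0.94]},
    {"hand": 1,"xyz": [16,31.6,-2.7],"delta_rot": [0,0,-1.06]},
    {"hand": 1,"xyz": [17.8,35.2,-2.7],"delta_rot": [0,0,-1.18]},
    {"hand": 1,"xyz": [19.6,38.7,-2.7],"delta_rot": [0,0,-1.28]},
    {"hand": 1,"xyz": [21.15,41.77,-2.7],"delta_rot": [0,0,-1.305]},
  ],
)

```text
clock: 2.4
position: [554.3, -196.8, 280.6]
ee_rot: [-0.087, 0.996, -0.0, 0.0]
contact_force: [1.1, -1.1, -0.7]
gripper_width: 85.6
```

```bash
python3 - <<'E'
from h import *
from bench import *
import pickle
p=get_image("wrist"); im=p["frame"].copy()
pickle.dump(p,open("w0.pkl","wb"))
for l in ("stamp_round","stamp_square","stamp_bar","stamp_frame"):
    print(l,[(d["confidence"],[round(v) for v in d["xyz"]]) for d in nets.pinpoint(p,l)])
im=cv2.resize(im,None,fx=1.4,fy=1.4)
for i,h in enumerate((80,78,88,74)):
    for z,c in((13,(255,255,0)),(13+h,(255,0,255))):
        u=proj(p,[*slot(OLD,i),z])[0]*1.4; cv2.circle(im,tuple(int(v) for v in u),4,c,1)
q=np.round(proj(p,box(OLD,90,258,0,16))*1.4).astype(int); cv2.polylines(im,[q[4:]],1,(0,255,0),1)
cv2.imwrite("pics/w0.png",im)
x=slot(OLD,0); plan(*x,150,PI+.169)
E
```

```text
stamp_round [(0.65, [535, -106, 20]), (0.34, [549, -167, 8])]
stamp_square [(0.73, [570, -287, 18])]
stamp_bar [(0.59, [548, -171, 14])]
stamp_frame [(0.73, [558, -227, 16]), (0.63, [412, -200, -4]), (0.61, [432, -281, -2]), (0.56, [678, -340, 3])]
clock 2.65 pos [ 552.9 -199.   280.2] w 85.5 | xyz [-0.02  9.29 13.02] rot [ 0.    -0.001  0.   ] rows 3.8
```

View pics/w0.png

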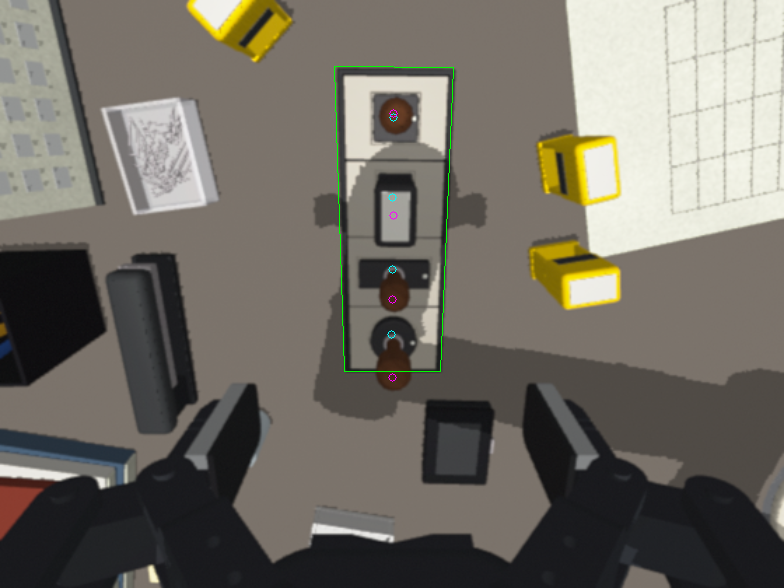

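Wrist view: the rack fit lies on the rack. The square stamp (395,115), black frame (395,210), bar (393,285) and round (393,360) all stand upright. The only frame look-alikes are the yellow ones at (240,20), (580,170) and (575,275). The order is confirmed as round, bar, black frame, square. I'll take the round one first.

Request:
apply_moves(
  steps=[
    {"hand": 1,"xyz": [0,2.5,3],"delta_rot": [0,0,0]},
    {"hand": 1,"xyz": [0,5.5,7],"delta_rot": [0,0,0]},
    {"hand": 1,"xyz": [0,8,10],"delta_rot": [0,0,0]},
    {"hand": 1,"xyz": [0,9.3,12],"delta_rot": [0,0,0]},
    {"hand": 1,"xyz": [0,9.3,13],"delta_rot": [0,0,0]},
    {"hand": 1,"xyz": [0,9.3,13],"delta_rot": [0,0,0]},
    {"hand": 1,"xyz": [0,9.3,13],"delta_rot": [0,0,0]},
  ],
)

```text
clock: 3.23
position: [537.9, -108.7, 151.0]
ee_rot: [-0.084, 0.996, -0.0, 0.0]
contact_force: [0.7, -0.0, -0.1]
gripper_width: 85.4
```

```bash
python3 - <<'E'
from h import *
from bench import *
p=get_image("wrist"); im=cv2.resize(p["frame"],None,fx=1.4,fy=1.4)
for i,h in enumerate((80,78,88,74)):
    for z,c in((13,(255,255,0)),(13+h,(255,0,255))):
        u=proj(p,[*slot(OLD,i),z])[0]*1.4; cv2.circle(im,tuple(int(v) for v in u),4,c,1)
cv2.imwrite("pics/w1.png",im)
plan(*slot(OLD,0),79,PI+.169)
E
```

```text
clock 3.28 pos [ 538.5 -108.7  151.8] w 85.4 | xyz [0.11 0.16 7.28] rot [-0.001  0.003 -0.001] rows 1.7
```

View pics/w1.png

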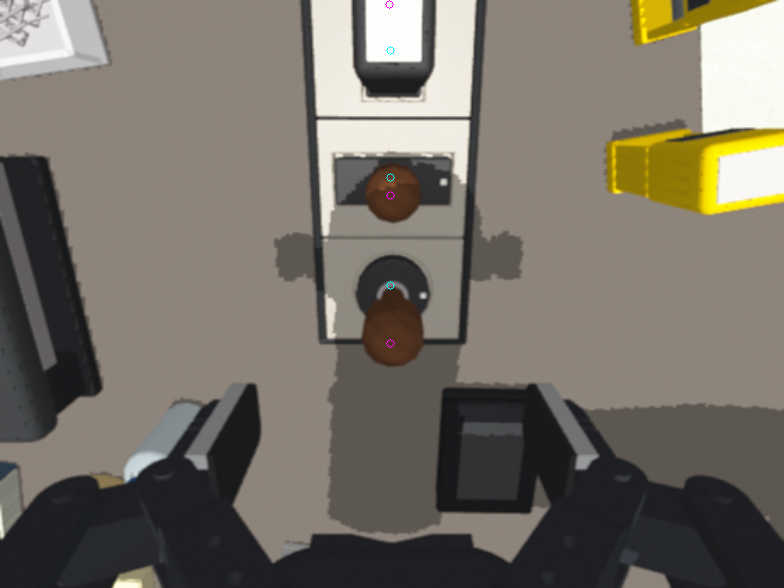

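Request:
apply_moves(
  steps=[
    {"hand": 1,"xyz": [0.2,0.15,2],"delta_rot": [0,0,0]},
    {"hand": 1,"xyz": [0.2,0.15,5],"delta_rot": [0,0,0]},
    {"hand": 1,"xyz": [0.2,0.15,7.2],"delta_rot": [0,0,0]},
    {"hand": 1,"xyz": [0.2,0.15,7.3],"delta_rot": [0,0,0]},
    {"hand": 0.7,"xyz": [0.2,0.15,7.3],"delta_rot": [0,0,0]},
    {"hand": 0.4,"xyz": [0.2,0.15,7.3],"delta_rot": [0,0,0]},
    {"hand": 0,"xyz": [0.2,0.15,7.3],"delta_rot": [0,0,0]},
    {"hand": 0,"xyz": [0.2,0.15,7.3],"delta_rot": [0,0,0]},
    {"hand": 0,"xyz": [0.2,0.15,7.3],"delta_rot": [0,0,0]},
    {"hand": 0,"xyz": [0.2,0.15,7.3],"delta_rot": [0,0,0]},
    {"hand": 0,"xyz": [0.2,0.15,7.3],"delta_rot": [0,0,0]},
    {"hand": 0,"xyz": [0.2,0.15,7.3],"delta_rot": [0,0,0]},
  ],
)

```text
clock: 4.28
position: [536.3, -106.2, 78.9]
ee_rot: [-0.085, 0.996, -0.0, 0.001]
contact_force: [-0.0, 0.4, 6.6]
gripper_width: 26.0
```

```bash
python3 - <<'E'
from h import *
from bench import *
s=telemetry.read_state();print(s["contact_force"].round(1))
p=get_image("wrist"); im=cv2.resize(p["frame"],None,fx=1.4,fy=1.4)
cv2.imwrite("pics/w2.png",im)
print(slot(NEW,0));plan(537.4,-108,215,PI+.169)
E
```

```text
[-0.   0.4  6.6]
(np.float64(546.0458349599941), np.float64(330.97749490772736))
clock 4.33 pos [ 536.3 -106.3   78.9] w 25.8 | xyz [ -0.12  -0.2  -13.61] rot [-0.001  0.003  0.001] rows 3.3
```

View pics/w2.png

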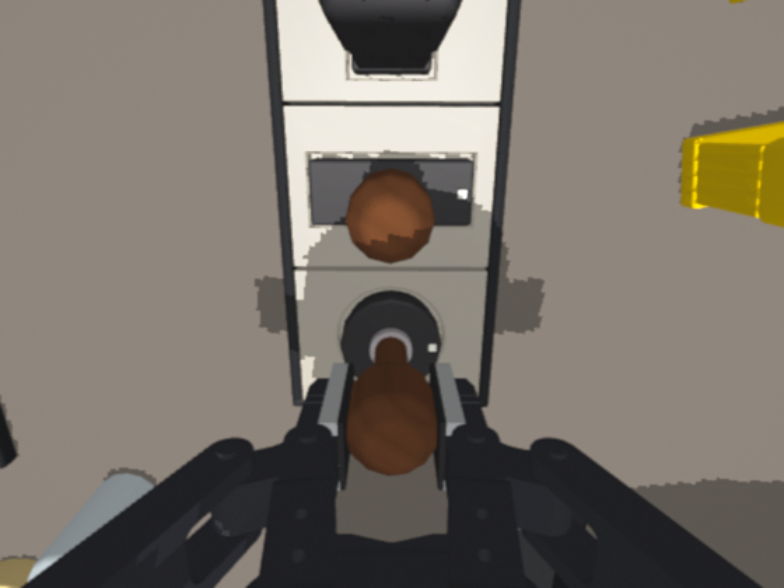

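Request:
apply_moves(
  steps=[
    {"hand": 0,"xyz": [0,0,-0.3],"delta_rot": [0,0,0]},
    {"hand": 0,"xyz": [0,0,-1],"delta_rot": [0,0,0]},
    {"hand": 0,"xyz": [0,0,-2.5],"delta_rot": [0,0,0]},
    {"hand": 0,"xyz": [0,0,-5],"delta_rot": [0,0,0]},
    {"hand": 0,"xyz": [0,0,-8],"delta_rot": [0,0,0]},
    {"hand": 0,"xyz": [0,0,-11],"delta_rot": [0,0,0]},
    {"hand": 0,"xyz": [0,0,-13],"delta_rot": [0,0,0]},
    {"hand": 0,"xyz": [0,0,-13.6],"delta_rot": [0,0,0]},
    {"hand": 0,"xyz": [0,0,-13.6],"delta_rot": [0,0,0]},
  ],
)

```text
clock: 5.08
position: [535.7, -106.1, 215.1]
ee_rot: [-0.084, 0.996, 0.0, 0.002]
contact_force: [0.0, -0.5, -1.6]
gripper_width: 26.0
```

```bash
python3 - <<'E'
from h import *
from bench import *
p=get_image("wrist"); im=p["frame"]; s=get_image("side")["frame"]
cv2.imwrite("pics/w3.png",np.hstack([cv2.resize(im,(400,300)),cv2.resize(s,(400,300))]))
x=slot(NEW,0);plan(*x,215,PI-.022)
E
```

```text
clock 5.18 pos [ 534.1 -106.1  212. ] w 25.5 | xyz [-8.5  42.89 -0.27] rot [ 0.001 -0.002  0.191] rows 10.5
```

View pics/w3.png

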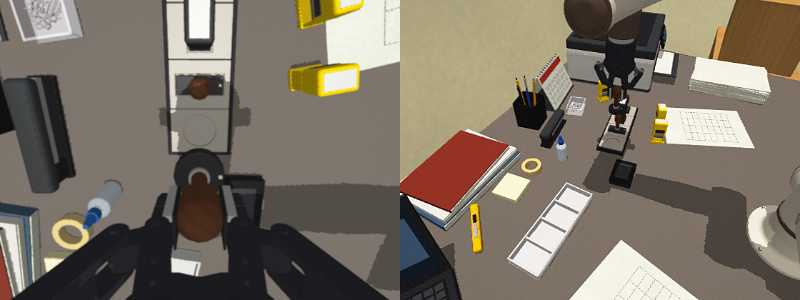

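The round stamp is held upright and clear of its insert. Now the traverse to compartment 1.

Request:
apply_moves(
  steps=[
    {"hand": 0,"xyz": [-0.2,1,-0.2],"delta_rot": [0,0,0]},
    {"hand": 0,"xyz": [-0.6,3.2,-0.3],"delta_rot": [0,0,0.02]},
    {"hand": 0,"xyz": [-1.4,7,-0.3],"delta_rot": [0,0,0.04]},
    {"hand": 0,"xyz": [-2.2,11,-0.3],"delta_rot": [0,0,0.06]},
    {"hand": 0,"xyz": [-3,15,-0.3],"delta_rot": [0,0,0.08]},
    {"hand": 0,"xyz": [-3.8,19,-0.3],"delta_rot": [0,0,0.1]},
    {"hand": 0,"xyz": [-4.6,23,-0.3],"delta_rot": [0,0,0.12]},
    {"hand": 0,"xyz": [-5.4,27,-0.3],"delta_rot": [0,0,0.14]},
    {"hand": 0,"xyz": [-6.2,31,-0.3],"delta_rot": [0,0,0.16]},
    {"hand": 0,"xyz": [-7,35,-0.3],"delta_rot": [0,0,0.18]},
    {"hand": 0,"xyz": [-7.7,38.6,-0.3],"delta_rot": [0,0,0.19]},
    {"hand": 0,"xyz": [-8.2,41.2,-0.3],"delta_rot": [0,0,0.19]},
  ],
)

```text
clock: 6.18
position: [545.4, 317.2, 214.1]
ee_rot: [0.01, 1.0, -0.001, -0.001]
contact_force: [0.2, -0.3, -0.5]
gripper_width: 25.8
```

```bash
python3 - <<'E'
from h import *
x=slot(NEW,0);plan(*x,150,PI-.022)
E
```

```text
clock 6.18 pos [545.4 317.2 214.1] w 25.8 | xyz [-0.05  1.39  6.41] rot [-0.002 -0.002  0.003] rows 1.6
```

Request:
apply_moves(
  steps=[
    {"hand": 0,"xyz": [0,0.8,1],"delta_rot": [0,0,0]},
    {"hand": 0,"xyz": [0,1.4,3.5],"delta_rot": [0,0,0]},
    {"hand": 0,"xyz": [0,1.4,6],"delta_rot": [0,0,0]},
    {"hand": 0,"xyz": [0,1.4,7.5],"delta_rot": [0,0,0]},
    {"hand": 0,"xyz": [0,1.4,8],"delta_rot": [0,0,0]},
    {"hand": 0,"xyz": [0,1.4,8],"delta_rot": [0,0,0]},
    {"hand": 0,"xyz": [0,1.4,8],"delta_rot": [0,0,0]},
  ],
)

```text
clock: 6.77
position: [547.1, 327.6, 136.1]
ee_rot: [0.01, 1.0, -0.0, -0.0]
contact_force: [0.3, -0.1, -0.1]
gripper_width: 26.2
```

```bash
python3 - <<'E'
from h import *
from bench import *
p=get_image("wrist"); im=cv2.resize(p["frame"],None,fx=1.4,fy=1.4)
cv2.imwrite("pics/w4.png",im)
x=slot(NEW,0);plan(*x,71,PI-.022); print(telemetry.read_state()["contact_force"].round(1))
E
```

```text
clock 6.82 pos [547.5 327.9 137.1] w 26.1 | xyz [0.16 0.3  6.61] rot [0.001 0.001 0.001] rows 1.6
[ 0.4 -0.7 -0.1]
```

View pics/w4.png

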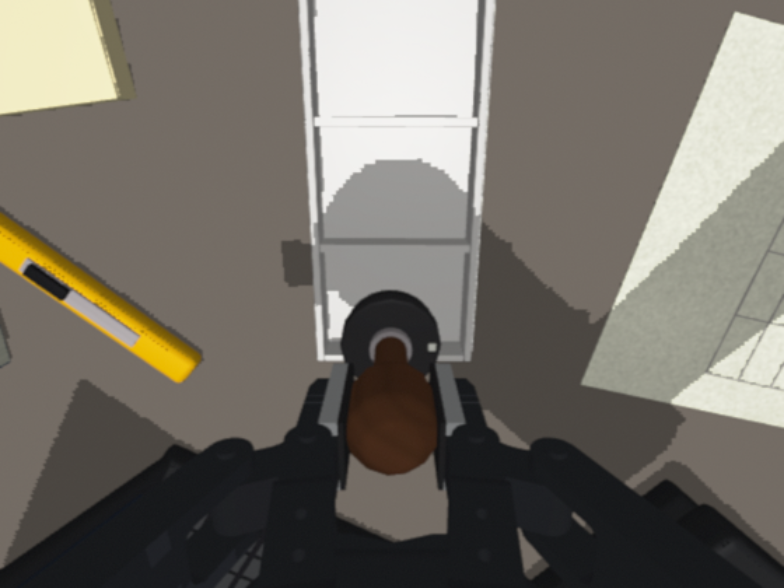

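Request:
apply_moves(
  steps=[
    {"hand": 0,"xyz": [0.15,0.3,1],"delta_rot": [0,0,0]},
    {"hand": 0,"xyz": [0.15,0.3,3],"delta_rot": [0,0,0]},
    {"hand": 0,"xyz": [0.15,0.3,4.8],"delta_rot": [0,0,0]},
    {"hand": 0,"xyz": [0.15,0.3,5.8],"delta_rot": [0,0,0]},
    {"hand": 0,"xyz": [0.15,0.3,6.2],"delta_rot": [0,0,0]},
    {"hand": 0,"xyz": [0.15,0.3,6.3],"delta_rot": [0,0,0]},
    {"hand": 0,"xyz": [0.15,0.3,6.4],"delta_rot": [0,0,0]},
    {"hand": 0,"xyz": [0.15,0.3,6.4],"delta_rot": [0,0,0]},
  ],
)

```text
clock: 7.48
position: [546.1, 331.2, 73.3]
ee_rot: [0.01, 1.0, 0.001, 0.001]
contact_force: [-0.2, -0.4, -1.0]
gripper_width: 25.8
```

Request:
apply_moves(
  steps=[
    {"hand": 0,"xyz": [0,0,0.1],"delta_rot": [0,0,0]},
    {"hand": 0,"xyz": [0,0,0.2],"delta_rot": [0,0,0]},
    {"hand": 0,"xyz": [0,0,0.3],"delta_rot": [0,0,0]},
    {"hand": 0,"xyz": [0,0,0.35],"delta_rot": [0,0,0]},
    {"hand": 0,"xyz": [0,0,0.35],"delta_rot": [0,0,0]},
  ],
)

```text
clock: 7.9
position: [545.9, 331.0, 69.9]
ee_rot: [0.01, 1.0, 0.0, 0.001]
contact_force: [-1.1, -0.8, 4.6]
gripper_width: 25.9
```

Request:
apply_moves(
  steps=[
    {"hand": 0,"xyz": [0,0,0.05],"delta_rot": [0,0,0]},
    {"hand": 0,"xyz": [0,0,0.05],"delta_rot": [0,0,0]},
  ],
)

```text
clock: 8.07
position: [546.0, 331.1, 69.9]
ee_rot: [0.01, 1.0, 0.0, 0.001]
contact_force: [-2.0, 0.2, 6.8]
gripper_width: 25.8
```

Request:
apply_moves(
  steps=[
    {"hand": 0.36,"xyz": [0,0,0.02],"delta_rot": [0,0,0]},
    {"hand": 0.45,"xyz": [0,0,0.02],"delta_rot": [0,0,0]},
    {"hand": 0.6,"xyz": [0,0,0],"delta_rot": [0,0,0]},
    {"hand": 0.8,"xyz": [0,0,0],"delta_rot": [0,0,0]},
    {"hand": 0.8,"xyz": [0,0,0],"delta_rot": [0,0,0]},
    {"hand": 0.9,"xyz": [0,0,-0.5],"delta_rot": [0,0,0]},
    {"hand": 1,"xyz": [0,0,-3],"delta_rot": [0,0,0]},
    {"hand": 1,"xyz": [0,0,-7],"delta_rot": [0,0,0]},
    {"hand": 1,"xyz": [0,0,-10],"delta_rot": [0,0,0]},
    {"hand": 1,"xyz": [0,0,-13],"delta_rot": [0,0,0]},
  ],
)

```text
clock: 8.9
position: [545.7, 330.8, 200.6]
ee_rot: [0.01, 1.0, 0.0, 0.0]
contact_force: [-0.2, -0.6, -1.3]
gripper_width: 85.4
```

```bash
python3 - <<'E'
from h import *
from bench import *
p=get_image("wrist"); s=get_image("side")
cv2.imwrite("pics/w5.png",np.hstack([cv2.resize(p["frame"],(400,300)),cv2.resize(s["frame"][220:420,140:400],(390,300))]))
x=slot(OLD,1);plan(*x,150,PI+.169)
E
```

```text
clock 9.0 pos [548.2 332.6 205.5] w 85.2 | xyz [ -0.9  -50.13   5.16] rot [ 0.007  0.011 -0.189] rows 12.1
```

View pics/w5.png

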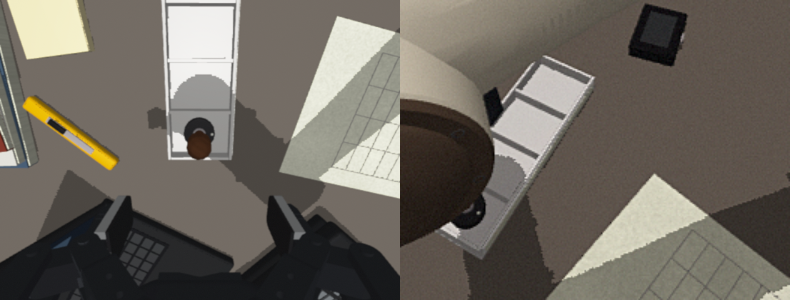

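Request:
apply_moves(
  steps=[
    {"hand": 1,"xyz": [-0.05,-2,0],"delta_rot": [0,0,-0.01]},
    {"hand": 1,"xyz": [-0.15,-6,0],"delta_rot": [0,0,-0.03]},
    {"hand": 1,"xyz": [-0.26,-10.1,0],"delta_rot": [0,0,-0.05]},
    {"hand": 1,"xyz": [-0.37,-14.2,0],"delta_rot": [0,0,-0.07]},
    {"hand": 1,"xyz": [-0.47,-18.3,0],"delta_rot": [0,0,-0.09]},
    {"hand": 1,"xyz": [-0.58,-22.4,0],"delta_rot": [0,0,-0.11]},
    {"hand": 1,"xyz": [-0.68,-26.5,0],"delta_rot": [0,0,-0.13]},
    {"hand": 1,"xyz": [-0.8,-30.6,0],"delta_rot": [0,0,-0.15]},
    {"hand": 1,"xyz": [-0.9,-34.7,0],"delta_rot": [0,0,-0.17]},
    {"hand": 1,"xyz": [-1,-38.8,0],"delta_rot": [0,0,-0.18]},
    {"hand": 1,"xyz": [-1.1,-42.9,0],"delta_rot": [0,0,-0.191]},
    {"hand": 1,"xyz": [-1.2,-46.5,0],"delta_rot": [0,0,-0.191]},
  ],
)

```text
clock: 10.0
position: [547.1, -136.8, 198.2]
ee_rot: [-0.085, 0.996, 0.0, -0.0]
contact_force: [0.7, 1.4, 1.3]
gripper_width: 85.6
```

```bash
python3 - <<'E'
from h import *
x=slot(OLD,1);plan(*x,150,PI+.169)
E
```

```text
clock 10.0 pos [ 547.1 -136.8  198.2] w 85.6 | xyz [ 0.46 -3.13  4.82] rot [ 0.    -0.     0.001] rows 1.4
```

Request:
apply_moves(
  steps=[
    {"hand": 1,"xyz": [0.4,-2,0.5],"delta_rot": [0,0,0]},
    {"hand": 1,"xyz": [0.5,-3.1,2.5],"delta_rot": [0,0,0]},
    {"hand": 1,"xyz": [0.5,-3.1,4.8],"delta_rot": [0,0,0]},
    {"hand": 1,"xyz": [0.5,-3.1,4.8],"delta_rot": [0,0,0]},
    {"hand": 1,"xyz": [0.5,-3.1,4.8],"delta_rot": [0,0,0]},
    {"hand": 1,"xyz": [0.5,-3.1,4.8],"delta_rot": [0,0,0]},
  ],
)

```text
clock: 10.5
position: [548.8, -165.7, 151.3]
ee_rot: [-0.085, 0.996, -0.0, 0.001]
contact_force: [0.5, 0.3, 1.3]
gripper_width: 85.3
```

```bash
cat > look.py <<'E'
import sys
from h import *
from bench import *
i=int(sys.argv[1]); z=float(sys.argv[2]); out=sys.argv[3]
p=get_image("wrist"); im=cv2.resize(p["frame"],None,fx=1.4,fy=1.4)
for k,h in enumerate((80,78,88,74)):
    for zz,c in((13,(255,255,0)),(13+h,(255,0,255))):
        u=proj(p,[*slot(OLD,k),zz])[0]*1.4; cv2.circle(im,tuple(int(v) for v in u),4,c,1)
cv2.imwrite("pics/"+out,im)
plan(*slot(OLD,i),z,PI+.169)
E
python3 look.py 1 77 w6.png
```

```text
clock 10.55 pos [ 549.1 -165.5  151.7] w 85.2 | xyz [ 0.19 -0.26  7.47] rot [-0.001  0.002  0.002] rows 1.8
```

View pics/w6.png

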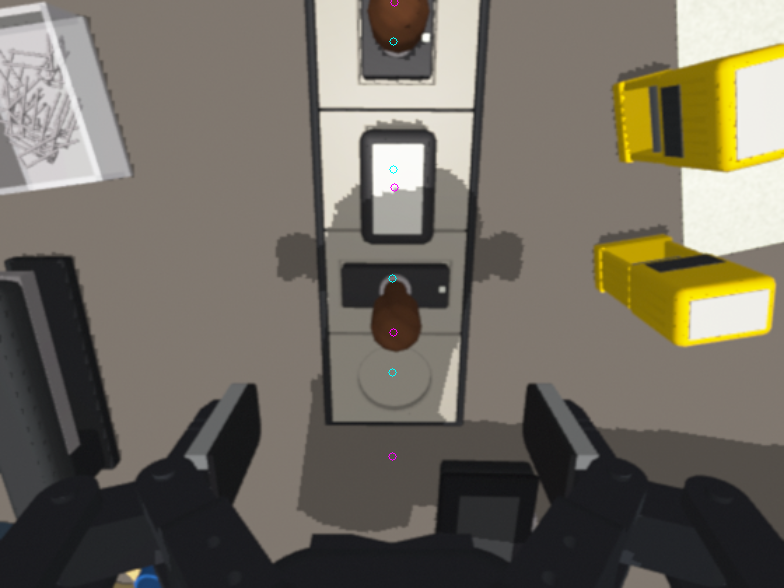

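Request:
apply_moves(
  steps=[
    {"hand": 1,"xyz": [0.25,-0.25,2],"delta_rot": [0,0,0]},
    {"hand": 1,"xyz": [0.25,-0.25,5],"delta_rot": [0,0,0]},
    {"hand": 1,"xyz": [0.25,-0.25,7.2],"delta_rot": [0,0,0]},
    {"hand": 1,"xyz": [0.25,-0.25,7.35],"delta_rot": [0,0,0]},
    {"hand": 0.7,"xyz": [0.25,-0.25,7.35],"delta_rot": [0,0,0]},
    {"hand": 0.4,"xyz": [0.25,-0.25,7.35],"delta_rot": [0,0,0]},
    {"hand": 0,"xyz": [0.25,-0.25,7.35],"delta_rot": [0,0,0]},
    {"hand": 0,"xyz": [0.25,-0.25,7.35],"delta_rot": [0,0,0]},
    {"hand": 0,"xyz": [0.25,-0.25,7.35],"delta_rot": [0,0,0]},
    {"hand": 0,"xyz": [0.25,-0.25,7.35],"delta_rot": [0,0,0]},
    {"hand": 0,"xyz": [0.25,-0.25,7.35],"delta_rot": [0,0,0]},
    {"hand": 0,"xyz": [0.25,-0.25,7.35],"delta_rot": [0,0,0]},
  ],
)

```text
clock: 11.55
position: [547.2, -168.8, 78.2]
ee_rot: [-0.085, 0.996, -0.0, 0.001]
contact_force: [0.2, 0.5, 5.1]
gripper_width: 20.9
```

```bash
python3 look.py 1 212 w7.png
```

```text
clock 11.6 pos [ 547.2 -168.8   78.2] w 21.1 | xyz [-1.000e-01  1.000e-02 -1.338e+01] rot [-0.001  0.003  0.002] rows 3.2
```

View pics/w7.png

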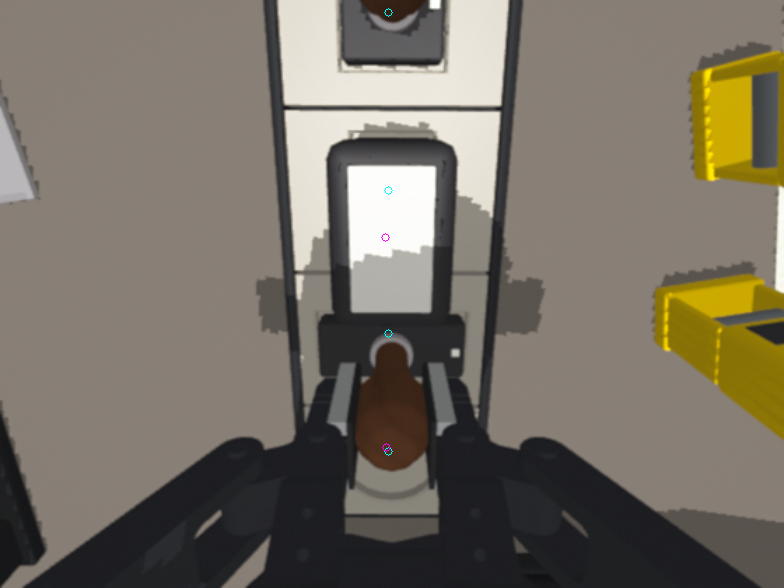

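Request:
apply_moves(
  steps=[
    {"hand": 0,"xyz": [0,0,-0.3],"delta_rot": [0,0,0]},
    {"hand": 0,"xyz": [0,0,-1],"delta_rot": [0,0,0]},
    {"hand": 0,"xyz": [0,0,-2.5],"delta_rot": [0,0,0]},
    {"hand": 0,"xyz": [0,0,-5],"delta_rot": [0,0,0]},
    {"hand": 0,"xyz": [0,0,-8],"delta_rot": [0,0,0]},
    {"hand": 0,"xyz": [0,0,-11],"delta_rot": [0,0,0]},
    {"hand": 0,"xyz": [0,0,-13],"delta_rot": [0,0,0]},
    {"hand": 0,"xyz": [0,0,-13.8],"delta_rot": [0,0,0]},
    {"hand": 0,"xyz": [0,0,-13.8],"delta_rot": [0,0,0]},
    {"hand": 0,"xyz": [0,0,-13.8],"delta_rot": [0,0,0]},
  ],
)

```text
clock: 12.43
position: [545.2, -168.5, 213.8]
ee_rot: [-0.085, 0.996, 0.001, -0.001]
contact_force: [-0.2, -0.9, -1.8]
gripper_width: 20.9
```

```bash
python3 - <<'E'
from h import *
x=slot(NEW,1);print(x);plan(*x,215,PI-.022)
E
```

```text
(np.float64(544.6819449866647), np.float64(268.99249830257577))
clock 12.43 pos [ 545.2 -168.5  213.8] w 20.9 | xyz [-7.33 43.13 -0.08] rot [ 0.001 -0.002  0.191] rows 10.5
```

Request:
apply_moves(
  steps=[
    {"hand": 0,"xyz": [-0.2,1,0],"delta_rot": [0,0,0]},
    {"hand": 0,"xyz": [-0.6,3.2,0],"delta_rot": [0,0,0.02]},
    {"hand": 0,"xyz": [-1.2,7,0],"delta_rot": [0,0,0.04]},
    {"hand": 0,"xyz": [-1.9,11,0],"delta_rot": [0,0,0.06]},
    {"hand": 0,"xyz": [-2.6,15,0],"delta_rot": [0,0,0.08]},
    {"hand": 0,"xyz": [-3.2,19,0],"delta_rot": [0,0,0.1]},
    {"hand": 0,"xyz": [-3.9,23,0],"delta_rot": [0,0,0.12]},
    {"hand": 0,"xyz": [-4.6,27,0],"delta_rot": [0,0,0.14]},
    {"hand": 0,"xyz": [-5.3,31,0],"delta_rot": [0,0,0.16]},
    {"hand": 0,"xyz": [-6,35,0],"delta_rot": [0,0,0.18]},
    {"hand": 0,"xyz": [-6.6,38.6,0],"delta_rot": [0,0,0.191]},
    {"hand": 0,"xyz": [-7,41.2,0],"delta_rot": [0,0,0.191]},
  ],
)

```text
clock: 13.43
position: [543.9, 252.5, 212.4]
ee_rot: [0.01, 1.0, -0.001, -0.002]
contact_force: [0.5, -1.4, -0.7]
gripper_width: 21.1
```

Request:
apply_moves(
  steps=[
    {"hand": 0,"xyz": [-0.2,1.2,0.5],"delta_rot": [0,0,0]},
    {"hand": 0,"xyz": [-0.3,1.9,2],"delta_rot": [0,0,0]},
    {"hand": 0,"xyz": [-0.3,1.9,4.5],"delta_rot": [0,0,0]},
    {"hand": 0,"xyz": [-0.3,1.9,6.5],"delta_rot": [0,0,0]},
    {"hand": 0,"xyz": [-0.3,1.9,7.5],"delta_rot": [0,0,0]},
    {"hand": 0,"xyz": [-0.3,1.9,7.5],"delta_rot": [0,0,0]},
    {"hand": 0,"xyz": [-0.3,1.9,7.5],"delta_rot": [0,0,0]},
    {"hand": 0,"xyz": [-0.3,1.9,7.5],"delta_rot": [0,0,0]},
  ],
)

```text
clock: 14.1
position: [549.4, 268.3, 140.7]
ee_rot: [0.01, 1.0, 0.0, 0.001]
contact_force: [-0.3, -0.0, 0.2]
gripper_width: 21.0
```

```bash
cat > lookn.py <<'E'
import sys
from h import *
from bench import *
i=int(sys.argv[1]); z=float(sys.argv[2]); out=sys.argv[3]
p=get_image("wrist"); im=cv2.resize(p["frame"],None,fx=1.4,fy=1.4)
q=np.round(proj(p,box((*slot(NEW,i),NEW[2]),78,58,4,24))*1.4).astype(int); cv2.polylines(im,[q[4:]],1,(0,255,0),1); cv2.polylines(im,[q[:4]],1,(0,160,0),1)
cv2.imwrite("pics/"+out,im)
plan(*slot(NEW,i),z,PI-.022)
E
python3 lookn.py 1 69.2 w8.png
```

```text
clock 14.15 pos [549.5 268.4 141.2] w 21.0 | xyz [0.5  0.04 7.2 ] rot [0.001 0.002 0.001] rows 1.7
```

View pics/w8.png

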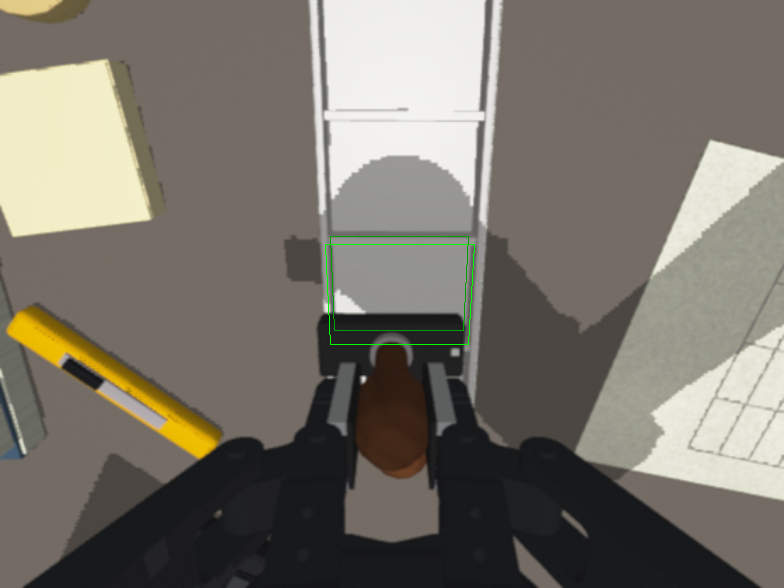

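Request:
apply_moves(
  steps=[
    {"hand": 0,"xyz": [0.3,0.05,1],"delta_rot": [0,0,0]},
    {"hand": 0,"xyz": [0.45,0.05,3],"delta_rot": [0,0,0]},
    {"hand": 0,"xyz": [0.45,0.05,5],"delta_rot": [0,0,0]},
    {"hand": 0,"xyz": [0.45,0.05,6.2],"delta_rot": [0,0,0]},
    {"hand": 0,"xyz": [0.45,0.05,6.7],"delta_rot": [0,0,0]},
    {"hand": 0,"xyz": [0.45,0.05,6.8],"delta_rot": [0,0,0]},
    {"hand": 0,"xyz": [0.45,0.05,6.9],"delta_rot": [0,0,0]},
    {"hand": 0,"xyz": [0.45,0.05,7],"delta_rot": [0,0,0]},
    {"hand": 0,"xyz": [0.45,0.05,7.05],"delta_rot": [0,0,0]},
  ],
)

```text
clock: 14.9
position: [544.8, 269.1, 70.3]
ee_rot: [0.01, 1.0, 0.001, 0.001]
contact_force: [0.1, -0.1, -2.3]
gripper_width: 20.8
```

Request:
apply_moves(
  steps=[
    {"hand": 0,"xyz": [0,0,0.05],"delta_rot": [0,0,0]},
    {"hand": 0,"xyz": [0,0,0.1],"delta_rot": [0,0,0]},
    {"hand": 0,"xyz": [0,0,0.15],"delta_rot": [0,0,0]},
    {"hand": 0,"xyz": [0,0,0.15],"delta_rot": [0,0,0]},
  ],
)

```text
clock: 15.23
position: [544.9, 269.1, 69.1]
ee_rot: [0.01, 1.0, 0.0, 0.001]
contact_force: [-1.0, -0.7, 4.9]
gripper_width: 20.9
```

Request:
apply_moves(
  steps=[
    {"hand": 0,"xyz": [0,0,0.05],"delta_rot": [0,0,0]},
    {"hand": 0.3,"xyz": [0,0,0.05],"delta_rot": [0,0,0]},
    {"hand": 0.4,"xyz": [0,0,0.05],"delta_rot": [0,0,0]},
    {"hand": 0.6,"xyz": [0,0,0.05],"delta_rot": [0,0,0]},
    {"hand": 0.8,"xyz": [0,0,0],"delta_rot": [0,0,0]},
    {"hand": 0.8,"xyz": [0,0,0],"delta_rot": [0,0,0]},
    {"hand": 0.9,"xyz": [0,0,-0.5],"delta_rot": [0,0,0]},
    {"hand": 1,"xyz": [0,0,-3],"delta_rot": [0,0,0]},
    {"hand": 1,"xyz": [0,0,-7],"delta_rot": [0,0,0]},
    {"hand": 1,"xyz": [0,0,-11],"delta_rot": [0,0,0]},
    {"hand": 1,"xyz": [0,0,-14],"delta_rot": [0,0,0]},
  ],
)

```text
clock: 16.15
position: [545.0, 269.0, 211.6]
ee_rot: [0.01, 1.0, 0.001, 0.002]
contact_force: [-0.2, 0.2, 0.6]
gripper_width: 85.2
```

```bash
python3 lookn.py 1 200 w9.png; python3 -c "
from h import *
plan(*slot(OLD,2),208,PI+.169)"
```

```text
clock 16.2 pos [547.8 270.5 218.4] w 85.3 | xyz [ 0.33 -0.17  1.83] rot [0.008 0.014 0.003] rows 0.4
clock 16.2 pos [547.8 270.5 218.4] w 85.3 | xyz [ -1.99 -49.98   0.67] rot [ 0.006  0.014 -0.188] rows 12.0
```

View pics/w9.png

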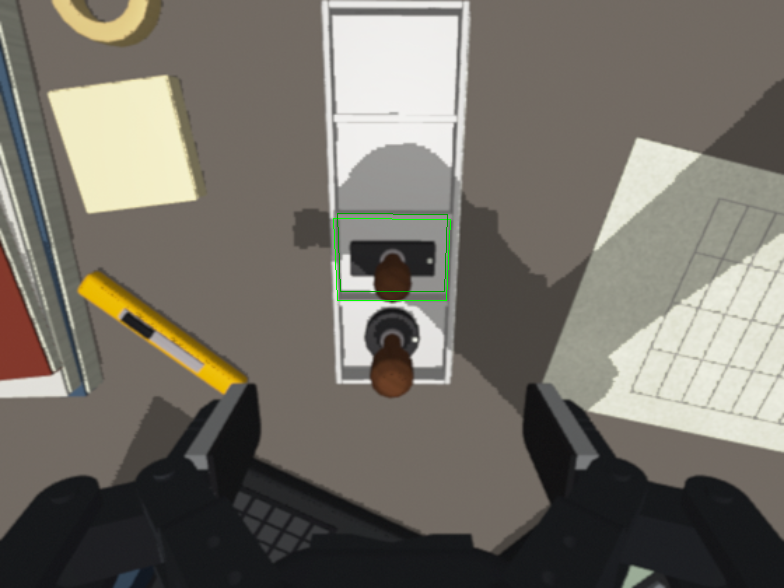

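Both placed stamps stand upright: bar at (392,260) and round at (391,335). The frame is next.

Request:
apply_moves(
  steps=[
    {"hand": 1,"xyz": [-0.1,-2,0],"delta_rot": [0,0,-0.01]},
    {"hand": 1,"xyz": [-0.3,-6,0],"delta_rot": [0,0,-0.03]},
    {"hand": 1,"xyz": [-0.5,-10.1,0],"delta_rot": [0,0,-0.05]},
    {"hand": 1,"xyz": [-0.7,-14.2,0],"delta_rot": [0,0,-0.07]},
    {"hand": 1,"xyz": [-0.9,-18.3,0],"delta_rot": [0,0,-0.09]},
    {"hand": 1,"xyz": [-1.1,-22.4,0],"delta_rot": [0,0,-0.11]},
    {"hand": 1,"xyz": [-1.3,-26.5,0],"delta_rot": [0,0,-0.13]},
    {"hand": 1,"xyz": [-1.5,-30.6,0],"delta_rot": [0,0,-0.15]},
    {"hand": 1,"xyz": [-1.7,-34.7,0],"delta_rot": [0,0,-0.17]},
    {"hand": 1,"xyz": [-1.9,-38.8,0],"delta_rot": [0,0,-0.18]},
    {"hand": 1,"xyz": [-2.1,-42.9,0],"delta_rot": [0,0,-0.191]},
    {"hand": 1,"xyz": [-2.3,-46.5,0],"delta_rot": [0,0,-0.191]},
  ],
)

```text
clock: 17.2
position: [557.0, -199.1, 208.0]
ee_rot: [-0.085, 0.996, -0.0, 0.0]
contact_force: [0.1, 0.6, 1.2]
gripper_width: 85.1
```

```bash
python3 - <<'E'
from h import *
x=slot(OLD,2);plan(*x,150,PI+.169)
E
```

```text
clock 17.2 pos [ 557.  -199.1  208. ] w 85.1 | xyz [ 0.4  -3.02  5.8 ] rot [-0.     0.     0.001] rows 1.6
```

Request:
apply_moves(
  steps=[
    {"hand": 1,"xyz": [0.4,-2,0.5],"delta_rot": [0,0,0]},
    {"hand": 1,"xyz": [0.5,-3,2.5],"delta_rot": [0,0,0]},
    {"hand": 1,"xyz": [0.5,-3,5],"delta_rot": [0,0,0]},
    {"hand": 1,"xyz": [0.5,-3,5.3],"delta_rot": [0,0,0]},
    {"hand": 1,"xyz": [0.5,-3,5.3],"delta_rot": [0,0,0]},
    {"hand": 1,"xyz": [0.5,-3,5.3],"delta_rot": [0,0,0]},
  ],
)

```text
clock: 17.7
position: [558.2, -227.0, 155.7]
ee_rot: [-0.085, 0.996, -0.0, 0.0]
contact_force: [0.9, -0.5, 1.3]
gripper_width: 85.5
```

```bash
python3 look.py 2 82 w10.png
```

```text
clock 17.75 pos [ 558.6 -226.9  156.3] w 85.1 | xyz [ 0.1  -0.25  7.43] rot [-0.001  0.002  0.002] rows 1.8
```

View pics/w10.png

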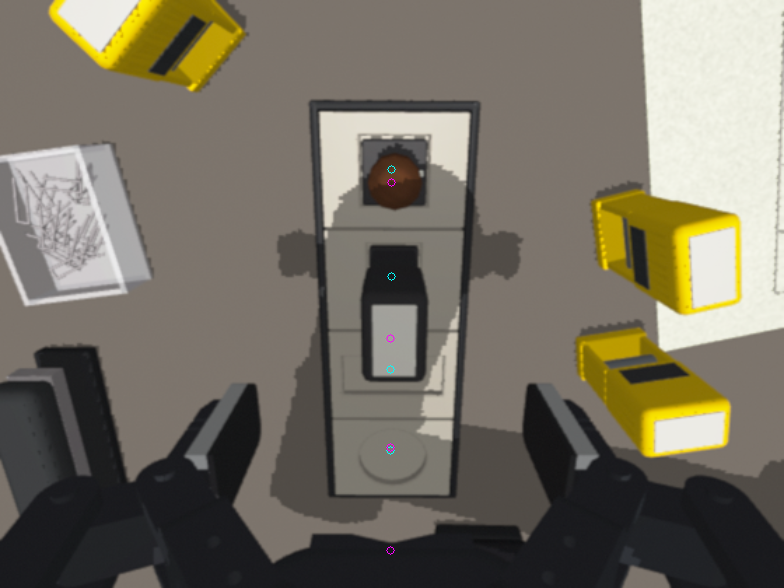

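Request:
apply_moves(
  steps=[
    {"hand": 1,"xyz": [0.15,-0.25,2],"delta_rot": [0,0,0]},
    {"hand": 1,"xyz": [0.15,-0.25,5],"delta_rot": [0,0,0]},
    {"hand": 1,"xyz": [0.15,-0.25,7.2],"delta_rot": [0,0,0]},
    {"hand": 1,"xyz": [0.15,-0.25,7.3],"delta_rot": [0,0,0]},
    {"hand": 0.7,"xyz": [0.15,-0.25,7.3],"delta_rot": [0,0,0]},
    {"hand": 0.4,"xyz": [0.15,-0.25,7.3],"delta_rot": [0,0,0]},
    {"hand": 0,"xyz": [0.15,-0.25,7.3],"delta_rot": [0,0,0]},
    {"hand": 0,"xyz": [0.15,-0.25,7.3],"delta_rot": [0,0,0]},
    {"hand": 0,"xyz": [0.15,-0.25,7.3],"delta_rot": [0,0,0]},
    {"hand": 0,"xyz": [0.15,-0.25,7.3],"delta_rot": [0,0,0]},
    {"hand": 0,"xyz": [0.15,-0.25,7.3],"delta_rot": [0,0,0]},
    {"hand": 0,"xyz": [0.15,-0.25,7.3],"delta_rot": [0,0,0]},
  ],
)

```text
clock: 18.75
position: [557.7, -230.0, 83.5]
ee_rot: [-0.085, 0.996, -0.001, 0.001]
contact_force: [0.1, 0.6, 6.0]
gripper_width: 27.7
```

```bash
python3 look.py 2 218 w11.png
```

```text
clock 18.8 pos [ 557.7 -230.    83.5] w 27.5 | xyz [ -0.09   0.02 -13.45] rot [-0.001  0.003  0.002] rows 3.2
```

View pics/w11.png

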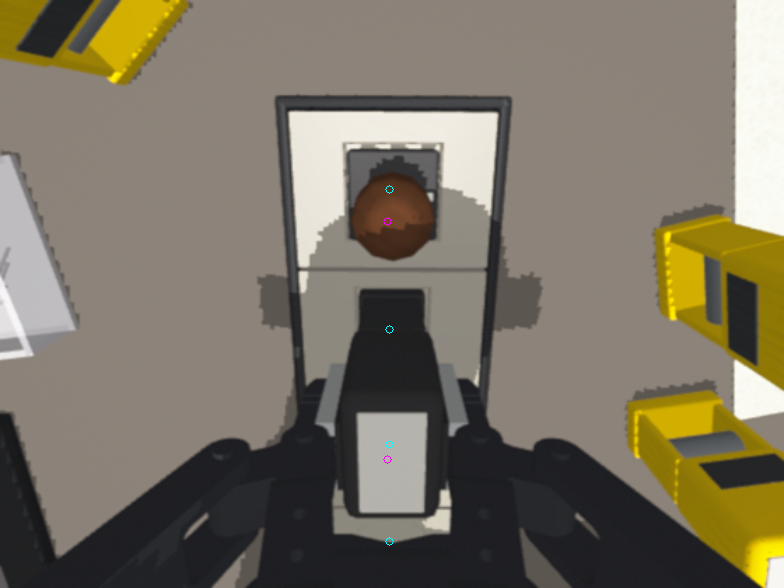

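Request:
apply_moves(
  steps=[
    {"hand": 0,"xyz": [0,0,-0.3],"delta_rot": [0,0,0]},
    {"hand": 0,"xyz": [0,0,-1],"delta_rot": [0,0,0]},
    {"hand": 0,"xyz": [0,0,-2.5],"delta_rot": [0,0,0]},
    {"hand": 0,"xyz": [0,0,-5],"delta_rot": [0,0,0]},
    {"hand": 0,"xyz": [0,0,-8],"delta_rot": [0,0,0]},
    {"hand": 0,"xyz": [0,0,-11],"delta_rot": [0,0,0]},
    {"hand": 0,"xyz": [0,0,-13],"delta_rot": [0,0,0]},
    {"hand": 0,"xyz": [0,0,-13.8],"delta_rot": [0,0,0]},
    {"hand": 0,"xyz": [0,0,-13.8],"delta_rot": [0,0,0]},
    {"hand": 0,"xyz": [0,0,-13.8],"delta_rot": [0,0,0]},
  ],
)

```text
clock: 19.63
position: [555.7, -229.5, 218.8]
ee_rot: [-0.085, 0.996, 0.001, -0.001]
contact_force: [-1.4, -0.6, -0.9]
gripper_width: 27.0
```

```bash
python3 - <<'E'
from h import *
x=slot(NEW,2);print(x);plan(*x,215,PI-.022)
E
```

```text
(np.float64(543.3180550133353), np.float64(207.0075016974242))
clock 19.63 pos [ 555.7 -229.5  218.8] w 27.0 | xyz [-6.14 43.23  0.43] rot [ 0.001 -0.002  0.191] rows 10.5
```

Request:
apply_moves(
  steps=[
    {"hand": 0,"xyz": [-0.2,1,0],"delta_rot": [0,0,0]},
    {"hand": 0,"xyz": [-0.5,3.2,0],"delta_rot": [0,0,0.02]},
    {"hand": 0,"xyz": [-1,7,0],"delta_rot": [0,0,0.04]},
    {"hand": 0,"xyz": [-1.5,11,0],"delta_rot": [0,0,0.06]},
    {"hand": 0,"xyz": [-2.1,15,0],"delta_rot": [0,0,0.08]},
    {"hand": 0,"xyz": [-2.6,19,0],"delta_rot": [0,0,0.1]},
    {"hand": 0,"xyz": [-3.2,23,0],"delta_rot": [0,0,0.12]},
    {"hand": 0,"xyz": [-3.7,27,0],"delta_rot": [0,0,0.14]},
    {"hand": 0,"xyz": [-4.3,31,0],"delta_rot": [0,0,0.16]},
    {"hand": 0,"xyz": [-4.9,35,0],"delta_rot": [0,0,0.18]},
    {"hand": 0,"xyz": [-5.4,38.6,0],"delta_rot": [0,0,0.191]},
    {"hand": 0,"xyz": [-5.7,41.2,0],"delta_rot": [0,0,0.191]},
  ],
)

```text
clock: 20.63
position: [541.5, 189.1, 217.7]
ee_rot: [0.01, 1.0, -0.001, -0.002]
contact_force: [0.1, -1.0, -0.9]
gripper_width: 27.6
```

Request:
apply_moves(
  steps=[
    {"hand": 0,"xyz": [-0.2,1.2,0.5],"delta_rot": [0,0,0]},
    {"hand": 0,"xyz": [-0.25,1.95,2],"delta_rot": [0,0,0]},
    {"hand": 0,"xyz": [-0.25,1.95,4.5],"delta_rot": [0,0,0]},
    {"hand": 0,"xyz": [-0.25,1.95,6.5],"delta_rot": [0,0,0]},
    {"hand": 0,"xyz": [-0.25,1.95,7.5],"delta_rot": [0,0,0]},
    {"hand": 0,"xyz": [-0.25,1.95,7.5],"delta_rot": [0,0,0]},
    {"hand": 0,"xyz": [-0.25,1.95,7.5],"delta_rot": [0,0,0]},
    {"hand": 0,"xyz": [-0.25,1.95,7.5],"delta_rot": [0,0,0]},
  ],
)

```text
clock: 21.3
position: [546.7, 205.5, 145.7]
ee_rot: [0.01, 1.0, 0.0, 0.001]
contact_force: [-0.6, -0.3, -0.5]
gripper_width: 27.2
```

```bash
python3 lookn.py 2 74.5 w12.png
```

```text
clock 21.35 pos [546.8 205.6 146.1] w 27.1 | xyz [0.37 0.13 7.16] rot [0.001 0.002 0.001] rows 1.7
```

View pics/w12.png

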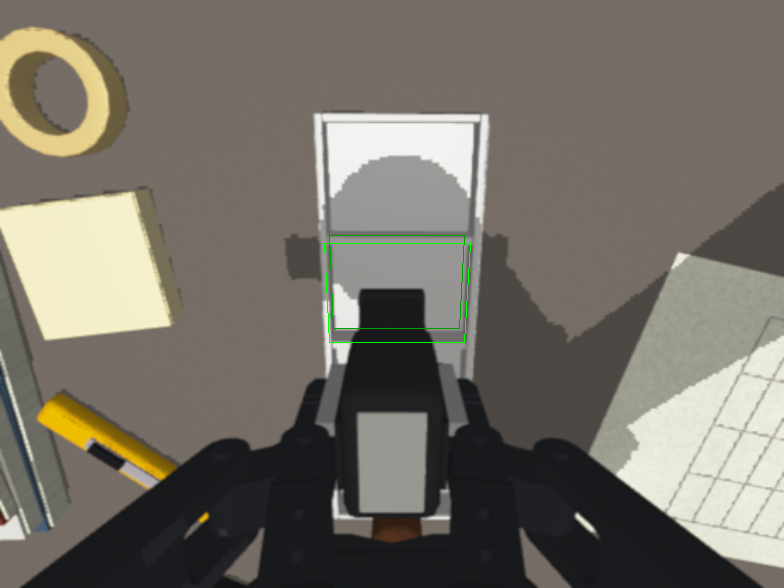

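Request:
apply_moves(
  steps=[
    {"hand": 0,"xyz": [0.3,0.1,1],"delta_rot": [0,0,0]},
    {"hand": 0,"xyz": [0.4,0.1,3],"delta_rot": [0,0,0]},
    {"hand": 0,"xyz": [0.4,0.1,5],"delta_rot": [0,0,0]},
    {"hand": 0,"xyz": [0.4,0.1,6.2],"delta_rot": [0,0,0]},
    {"hand": 0,"xyz": [0.4,0.1,6.7],"delta_rot": [0,0,0]},
    {"hand": 0,"xyz": [0.4,0.1,6.8],"delta_rot": [0,0,0]},
    {"hand": 0,"xyz": [0.4,0.1,6.9],"delta_rot": [0,0,0]},
    {"hand": 0,"xyz": [0.4,0.1,7],"delta_rot": [0,0,0]},
    {"hand": 0,"xyz": [0.4,0.1,7.05],"delta_rot": [0,0,0]},
    {"hand": 0,"xyz": [0.4,0.1,7.05],"delta_rot": [0,0,0]},
  ],
)

```text
clock: 22.18
position: [542.3, 206.7, 75.0]
ee_rot: [0.01, 1.0, 0.0, 0.001]
contact_force: [0.0, -1.0, -0.9]
gripper_width: 27.5
```

Request:
apply_moves(
  steps=[
    {"hand": 0,"xyz": [0,0,0.05],"delta_rot": [0,0,0]},
    {"hand": 0,"xyz": [0,0,0.1],"delta_rot": [0,0,0]},
    {"hand": 0,"xyz": [0,0,0.13],"delta_rot": [0,0,0]},
    {"hand": 0,"xyz": [0,0,0.13],"delta_rot": [0,0,0]},
  ],
)

```text
clock: 22.52
position: [542.4, 206.7, 74.5]
ee_rot: [0.01, 1.0, 0.0, 0.001]
contact_force: [-1.7, -0.6, 6.1]
gripper_width: 27.5
```

Request:
apply_moves(
  steps=[
    {"hand": 0,"xyz": [0,0,0.03],"delta_rot": [0,0,0]},
    {"hand": 0.36,"xyz": [0,0,0.03],"delta_rot": [0,0,0]},
    {"hand": 0.45,"xyz": [0,0,0.03],"delta_rot": [0,0,0]},
    {"hand": 0.6,"xyz": [0,0,0.03],"delta_rot": [0,0,0]},
    {"hand": 0.8,"xyz": [0,0,0],"delta_rot": [0,0,0]},
    {"hand": 0.8,"xyz": [0,0,0],"delta_rot": [0,0,0]},
    {"hand": 0.9,"xyz": [0,0,-0.5],"delta_rot": [0,0,0]},
    {"hand": 1,"xyz": [0,0,-3],"delta_rot": [0,0,0]},
    {"hand": 1,"xyz": [0,0,-7],"delta_rot": [0,0,0]},
    {"hand": 1,"xyz": [0,0,-11],"delta_rot": [0,0,0]},
    {"hand": 1,"xyz": [0,0,-14],"delta_rot": [0,0,0]},
    {"hand": 1,"xyz": [0,0,-14],"delta_rot": [0,0,0]},
  ],
)

```text
clock: 23.52
position: [545.5, 208.1, 221.4]
ee_rot: [0.01, 1.0, 0.004, 0.007]
contact_force: [0.7, 0.3, 0.7]
gripper_width: 85.3
```

```bash
python3 lookn.py 2 200 w13.png; python3 -c "
from h import *
plan(*slot(OLD,3),213,PI+.169)"
```

```text
clock 23.57 pos [543.8 207.5 217.7] w 85.3 | xyz [ 0.06 -0.06  1.77] rot [0.005 0.008 0.001] rows 0.4
clock 23.57 pos [543.8 207.5 217.7] w 85.3 | xyz [ -3.51 -49.75   0.24] rot [ 0.004  0.008 -0.19 ] rows 12.0
```

View pics/w13.png

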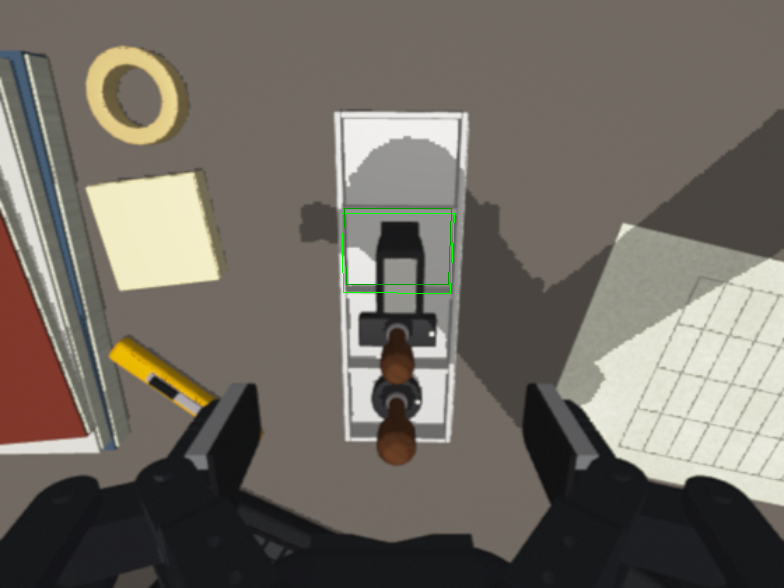

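Three stand upright. The square stamp is next.

Request:
apply_moves(
  steps=[
    {"hand": 1,"xyz": [-0.15,-2,0],"delta_rot": [0,0,-0.01]},
    {"hand": 1,"xyz": [-0.45,-6,0],"delta_rot": [0,0,-0.03]},
    {"hand": 1,"xyz": [-0.75,-10.1,0],"delta_rot": [0,0,-0.05]},
    {"hand": 1,"xyz": [-1.05,-14.2,0],"delta_rot": [0,0,-0.07]},
    {"hand": 1,"xyz": [-1.35,-18.3,0],"delta_rot": [0,0,-0.09]},
    {"hand": 1,"xyz": [-1.65,-22.4,0],"delta_rot": [0,0,-0.11]},
    {"hand": 1,"xyz": [-2,-26.5,0],"delta_rot": [0,0,-0.13]},
    {"hand": 1,"xyz": [-2.3,-30.6,0],"delta_rot": [0,0,-0.15]},
    {"hand": 1,"xyz": [-2.6,-34.7,0],"delta_rot": [0,0,-0.17]},
    {"hand": 1,"xyz": [-2.9,-38.8,0],"delta_rot": [0,0,-0.18]},
    {"hand": 1,"xyz": [-3.2,-42.9,0],"delta_rot": [0,0,-0.191]},
    {"hand": 1,"xyz": [-3.5,-46.5,0],"delta_rot": [0,0,-0.191]},
  ],
)

```text
clock: 24.57
position: [566.2, -261.5, 211.6]
ee_rot: [-0.085, 0.996, 0.0, -0.001]
contact_force: [0.5, -0.0, 0.6]
gripper_width: 85.4
```

```bash
python3 - <<'E'
from h import *
x=slot(OLD,3);plan(*x,148,PI+.169)
E
```

```text
clock 24.57 pos [ 566.2 -261.5  211.6] w 85.4 | xyz [ 0.24 -2.92  6.36] rot [ 0.001 -0.002  0.   ] rows 1.7
```

Request:
apply_moves(
  steps=[
    {"hand": 1,"xyz": [0.2,-2,0.5],"delta_rot": [0,0,0]},
    {"hand": 1,"xyz": [0.3,-3,2.5],"delta_rot": [0,0,0]},
    {"hand": 1,"xyz": [0.3,-3.1,5.5],"delta_rot": [0,0,0]},
    {"hand": 1,"xyz": [0.3,-3.1,6.5],"delta_rot": [0,0,0]},
    {"hand": 1,"xyz": [0.3,-3.1,6.5],"delta_rot": [0,0,0]},
    {"hand": 1,"xyz": [0.3,-3.1,6.5],"delta_rot": [0,0,0]},
    {"hand": 1,"xyz": [0.3,-3.1,6.5],"delta_rot": [0,0,0]},
  ],
)

```text
clock: 25.15
position: [570.5, -290.1, 149.4]
ee_rot: [-0.086, 0.996, -0.001, 0.001]
contact_force: [0.1, 0.5, 0.2]
gripper_width: 85.6
```

```bash
python3 look.py 3 73 w14.png
```

```text
clock 25.2 pos [ 570.6 -290.   149.8] w 85.6 | xyz [ 0.23 -0.02  7.68] rot [-0.002  0.003  0.002] rows 1.8
```

View pics/w14.png

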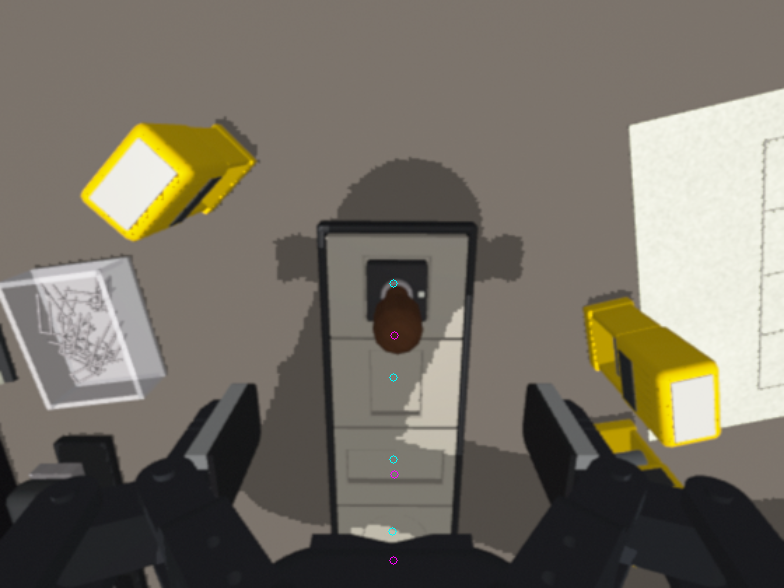

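Request:
apply_moves(
  steps=[
    {"hand": 1,"xyz": [0.3,-0.1,2],"delta_rot": [0,0,0]},
    {"hand": 1,"xyz": [0.3,-0.1,5],"delta_rot": [0,0,0]},
    {"hand": 1,"xyz": [0.3,-0.1,7.3],"delta_rot": [0,0,0]},
    {"hand": 1,"xyz": [0.3,-0.1,7.5],"delta_rot": [0,0,0]},
    {"hand": 0.7,"xyz": [0.3,-0.1,7.5],"delta_rot": [0,0,0]},
    {"hand": 0.4,"xyz": [0.3,-0.1,7.5],"delta_rot": [0,0,0]},
    {"hand": 0,"xyz": [0.3,-0.1,7.5],"delta_rot": [0,0,0]},
    {"hand": 0,"xyz": [0.3,-0.1,7.5],"delta_rot": [0,0,0]},
    {"hand": 0,"xyz": [0.3,-0.1,7.5],"delta_rot": [0,0,0]},
    {"hand": 0,"xyz": [0.3,-0.1,7.5],"delta_rot": [0,0,0]},
    {"hand": 0,"xyz": [0.3,-0.1,7.5],"delta_rot": [0,0,0]},
    {"hand": 0,"xyz": [0.3,-0.1,7.5],"delta_rot": [0,0,0]},
  ],
)

```text
clock: 26.2
position: [567.8, -292.1, 74.6]
ee_rot: [-0.085, 0.996, -0.001, 0.001]
contact_force: [0.2, 1.1, 5.5]
gripper_width: 21.1
```

```bash
python3 look.py 3 210 w15.png
```

```text
clock 26.25 pos [ 567.8 -292.    74.6] w 21.2 | xyz [ -0.14   0.1  -13.54] rot [-0.002  0.003  0.002] rows 3.2
```

View pics/w15.png

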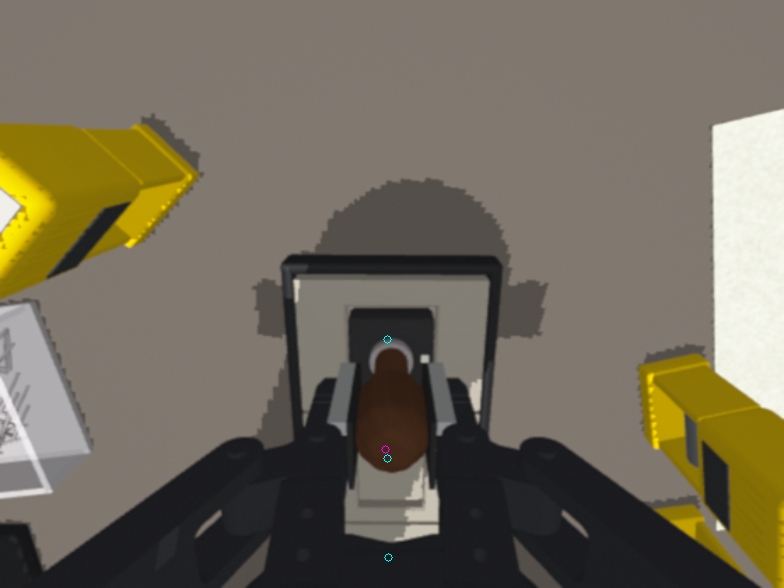

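Request:
apply_moves(
  steps=[
    {"hand": 0,"xyz": [0,0,-0.3],"delta_rot": [0,0,0]},
    {"hand": 0,"xyz": [0,0,-1],"delta_rot": [0,0,0]},
    {"hand": 0,"xyz": [0,0,-2.5],"delta_rot": [0,0,0]},
    {"hand": 0,"xyz": [0,0,-5],"delta_rot": [0,0,0]},
    {"hand": 0,"xyz": [0,0,-8],"delta_rot": [0,0,0]},
    {"hand": 0,"xyz": [0,0,-11],"delta_rot": [0,0,0]},
    {"hand": 0,"xyz": [0,0,-13],"delta_rot": [0,0,0]},
    {"hand": 0,"xyz": [0,0,-13.8],"delta_rot": [0,0,0]},
    {"hand": 0,"xyz": [0,0,-13.8],"delta_rot": [0,0,0]},
    {"hand": 0,"xyz": [0,0,-13.8],"delta_rot": [0,0,0]},
  ],
)

```text
clock: 27.08
position: [566.0, -291.4, 209.9]
ee_rot: [-0.085, 0.996, 0.001, -0.001]
contact_force: [-0.8, 0.6, -0.9]
gripper_width: 21.0
```

```bash
python3 - <<'E'
from h import *
x=slot(NEW,3);print(x);plan(*x,211,PI-.022)
E
```

```text
(np.float64(541.9541650400059), np.float64(145.02250509227264))
clock 27.08 pos [ 566.  -291.4  209.9] w 21.0 | xyz [-4.99 43.42 -0.05] rot [ 0.001 -0.001  0.191] rows 10.5
```

Request:
apply_moves(
  steps=[
    {"hand": 0,"xyz": [-0.1,1,0],"delta_rot": [0,0,0]},
    {"hand": 0,"xyz": [-0.35,3.2,0],"delta_rot": [0,0,0.02]},
    {"hand": 0,"xyz": [-0.8,7,0],"delta_rot": [0,0,0.04]},
    {"hand": 0,"xyz": [-1.2,11,0],"delta_rot": [0,0,0.06]},
    {"hand": 0,"xyz": [-1.7,15,0],"delta_rot": [0,0,0.08]},
    {"hand": 0,"xyz": [-2.1,19,0],"delta_rot": [0,0,0.1]},
    {"hand": 0,"xyz": [-2.5,23,0],"delta_rot": [0,0,0.12]},
    {"hand": 0,"xyz": [-3,27,0],"delta_rot": [0,0,0.14]},
    {"hand": 0,"xyz": [-3.4,31,0],"delta_rot": [0,0,0.16]},
    {"hand": 0,"xyz": [-3.9,35,0],"delta_rot": [0,0,0.18]},
    {"hand": 0,"xyz": [-4.3,38.6,0],"delta_rot": [0,0,0.191]},
    {"hand": 0,"xyz": [-4.6,41.2,0],"delta_rot": [0,0,0.191]},
  ],
)

```text
clock: 28.08
position: [540.6, 125.1, 209.0]
ee_rot: [0.01, 1.0, -0.001, -0.002]
contact_force: [0.5, -0.6, -1.2]
gripper_width: 21.1
```

Request:
apply_moves(
  steps=[
    {"hand": 0,"xyz": [0,1.2,0.5],"delta_rot": [0,0,0]},
    {"hand": 0,"xyz": [0,2.1,2],"delta_rot": [0,0,0]},
    {"hand": 0,"xyz": [0,2.15,4.5],"delta_rot": [0,0,0]},
    {"hand": 0,"xyz": [0,2.15,6.5],"delta_rot": [0,0,0]},
    {"hand": 0,"xyz": [0,2.15,7.5],"delta_rot": [0,0,0]},
    {"hand": 0,"xyz": [0,2.15,7.5],"delta_rot": [0,0,0]},
    {"hand": 0,"xyz": [0,2.15,7.5],"delta_rot": [0,0,0]},
    {"hand": 0,"xyz": [0,2.15,7.5],"delta_rot": [0,0,0]},
  ],
)

```text
clock: 28.75
position: [543.5, 143.6, 136.8]
ee_rot: [0.011, 1.0, 0.0, 0.001]
contact_force: [1.4, 0.0, -0.9]
gripper_width: 21.0
```

```bash
python3 lookn.py 3 65.6 w16.png
```

```text
clock 28.8 pos [543.6 143.7 137.2] w 21.0 | xyz [0.18 0.12 7.16] rot [0.001 0.002 0.001] rows 1.7
```

View pics/w16.png

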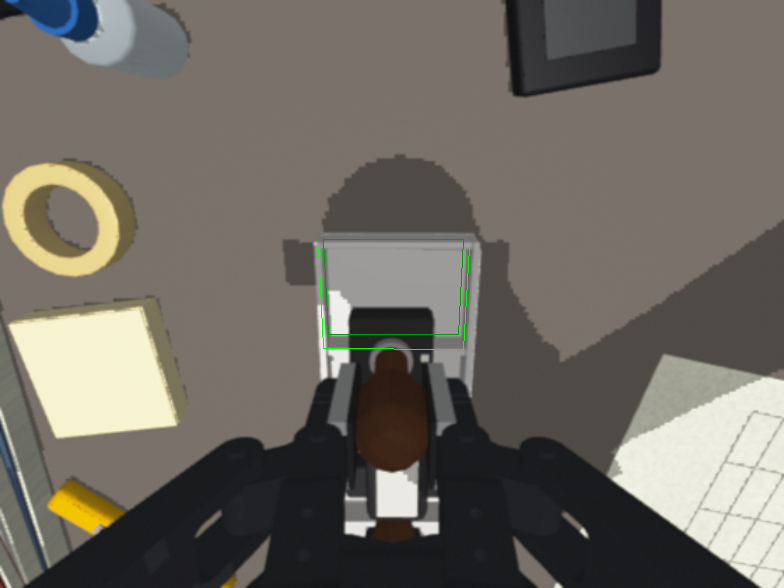

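Request:
apply_moves(
  steps=[
    {"hand": 0,"xyz": [0.2,0.1,1],"delta_rot": [0,0,0]},
    {"hand": 0,"xyz": [0.25,0.1,3],"delta_rot": [0,0,0]},
    {"hand": 0,"xyz": [0.25,0.1,5],"delta_rot": [0,0,0]},
    {"hand": 0,"xyz": [0.25,0.1,6.2],"delta_rot": [0,0,0]},
    {"hand": 0,"xyz": [0.25,0.1,6.7],"delta_rot": [0,0,0]},
    {"hand": 0,"xyz": [0.25,0.1,6.8],"delta_rot": [0,0,0]},
    {"hand": 0,"xyz": [0.25,0.1,6.9],"delta_rot": [0,0,0]},
    {"hand": 0,"xyz": [0.25,0.1,7],"delta_rot": [0,0,0]},
    {"hand": 0,"xyz": [0.25,0.1,7.05],"delta_rot": [0,0,0]},
    {"hand": 0,"xyz": [0.25,0.1,7.05],"delta_rot": [0,0,0]},
  ],
)

```text
clock: 29.63
position: [540.7, 144.8, 66.2]
ee_rot: [0.011, 1.0, 0.0, 0.001]
contact_force: [0.3, 0.5, -0.4]
gripper_width: 20.8
```

Request:
apply_moves(
  steps=[
    {"hand": 0,"xyz": [0,0,0.05],"delta_rot": [0,0,0]},
    {"hand": 0,"xyz": [0,0,0.1],"delta_rot": [0,0,0]},
    {"hand": 0,"xyz": [0,0,0.15],"delta_rot": [0,0,0]},
    {"hand": 0,"xyz": [0,0,0.15],"delta_rot": [0,0,0]},
  ],
)

```text
clock: 29.97
position: [540.9, 144.9, 65.5]
ee_rot: [0.01, 1.0, 0.0, 0.001]
contact_force: [-1.5, -0.7, 7.0]
gripper_width: 21.1
```

Contact. Now to release and retreat.

Request:
apply_moves(
  steps=[
    {"hand": 0,"xyz": [0,0,0.02],"delta_rot": [0,0,0]},
    {"hand": 0.3,"xyz": [0,0,0.02],"delta_rot": [0,0,0]},
    {"hand": 0.4,"xyz": [0,0,0.02],"delta_rot": [0,0,0]},
    {"hand": 0.6,"xyz": [0,0,0.02],"delta_rot": [0,0,0]},
    {"hand": 0.8,"xyz": [0,0,0],"delta_rot": [0,0,0]},
    {"hand": 0.8,"xyz": [0,0,0],"delta_rot": [0,0,0]},
    {"hand": 0.9,"xyz": [0,0,-0.5],"delta_rot": [0,0,0]},
    {"hand": 1,"xyz": [0,0,-3],"delta_rot": [0,0,0]},
    {"hand": 1,"xyz": [0,0,-7],"delta_rot": [0,0,0]},
    {"hand": 1,"xyz": [0,0,-11],"delta_rot": [0,0,0]},
    {"hand": 1,"xyz": [0,0,-14],"delta_rot": [0,0,0]},
    {"hand": 1,"xyz": [0,0,-15],"delta_rot": [0,0,0]},
  ],
)

```text
clock: 30.97
position: [542.7, 145.5, 220.3]
ee_rot: [0.01, 1.0, 0.002, 0.005]
contact_force: [0.0, -0.1, 0.4]
gripper_width: 85.3
```

Request:
apply_moves(
  steps=[
    {"hand": 1,"xyz": [0,-2,-1],"delta_rot": [0,0,0]},
    {"hand": 1,"xyz": [0,-6,-2],"delta_rot": [0,0,0]},
    {"hand": 1,"xyz": [0,-10,-2],"delta_rot": [0,0,0]},
    {"hand": 1,"xyz": [0,-14,-2],"delta_rot": [0,0,0]},
    {"hand": 1,"xyz": [0,-18,-2],"delta_rot": [0,0,0]},
    {"hand": 1,"xyz": [0,-22,-2],"delta_rot": [0,0,0]},
    {"hand": 1,"xyz": [0,-24,-2],"delta_rot": [0,0,0]},
    {"hand": 1,"xyz": [0,-24,-2],"delta_rot": [0,0,0]},
    {"hand": 1,"xyz": [0,-24,-2],"delta_rot": [0,0,0]},
    {"hand": 1,"xyz": [0,-24,-2],"delta_rot": [0,0,0]},
  ],
)

```text
clock: 31.8
position: [535.1, -95.1, 233.8]
ee_rot: [0.011, 1.0, 0.0, -0.0]
contact_force: [0.7, 0.4, -0.9]
gripper_width: 85.6
```

```bash
python3 - <<'E'
from h import *
from bench import *
P=[]
for n,z in(("top",None),("side",None)):
    p=get_image(n)
    im=p["frame"].copy()
    q=proj(p,box(NEW,86,252,0,100)); a=np.maximum(q.min(0)-8,0).astype(int); b=(q.max(0)+8).astype(int)
    for l in("stamp_round","stamp_square","stamp_bar","stamp_frame"):
        print(n,l,[(d["confidence"],[round(v) for v in d["xyz"]]) for d in nets.pinpoint(p,l)])
    c=im[a[1]:b[1],a[0]:b[0]]; P.append(cv2.resize(c,None,fx=395/c.shape[1],fy=395/c.shape[1],interpolation=cv2.INTER_CUBIC))
H=min(600,max(c.shape[0] for c in P)); P=[cv2.copyMakeBorder(c[:H],0,H-c[:H].shape[0],0,0,0) for c in P]
cv2.imwrite("pics/fin.png",np.hstack(P)); print([slot(NEW,i) for i in range(4)])
E
```

```text
top stamp_round [(0.98, [548, 329, 1]), (0.59, [543, 238, 1])]
top stamp_square []
top stamp_bar [(0.68, [547, 267, 0])]
top stamp_frame [(0.85, [429, -281, -1]), (0.8, [410, -204, -4]), (0.7, [680, -333, 3]), (0.67, [543, 207, 4])]
side stamp_round [(0.7, [543, 328, 1])]
side stamp_square []
side stamp_bar [(0.85, [545, 270, 8])]
side stamp_frame [(0.87, [540, 209, 3]), (0.78, [432, -281, 3]), (0.71, [406, -202, 1]), (0.65, [678, -336, 4])]
[(np.float64(546.0458349599941), np.float64(330.97749490772736)), (np.float64(544.6819449866647), np.float64(268.99249830257577)), (np.float64(543.3180550133353), np.float64(207.0075016974242)), (np.float64(541.9541650400059), np.float64(145.02250509227264))]
```

View pics/fin.png

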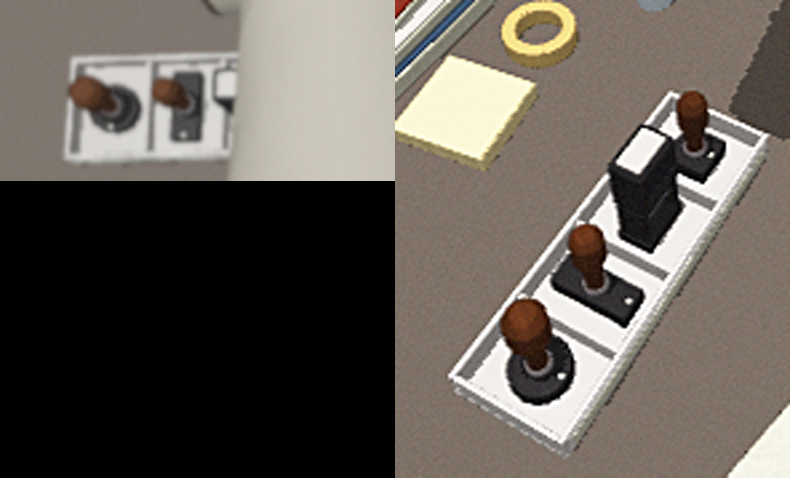

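The side view shows all four stamps upright, each in its own compartment, in the order round, bar, frame, square. The arm is clear of them.

```bash
python3 -c "
from bench import workorder
print(workorder.job_done())"
```

```text
the job is handed in; nothing more can be done
None
```

All four stamps are in the new rack, one to a compartment, in the same left-to-right order as before: round, bar, black frame, square. I left the yellow look-alikes alone. I set each stamp down until the wrist read about 5–7 N of floor contact, then released it. The whole job took about 32 s.

**Last checks:**
- **Upright and in place:** The final side view shows all four upright in their own compartments, with the arm well clear.
- **Positions:** The networks put the round, bar and frame stamps within about 4 mm of their compartment centres.
- **Square stamp:** The networks did not find it in either final picture. In the top view the arm hid the right half of the rack. For that stamp I relied on the side picture and the contact reading.

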